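Close and screw down a small pressure vessel with a spoked hand wheel

ROBOT

A 6-joint arm with a two-finger parallel gripper is mounted at the origin on a cart in front of the work surface, level with it; the furniture and walls round the work are solid. World frame = base frame: x ahead of the robot, y to its left, z up, the work surface at z = 0. Lengths are in m, angles in degrees, forces in N, time in s.
With the tool pointing down it reaches from about 0.3 to 0.875 m from the base axis. Payload 4.2 kg.
Tool frame: the origin (TCP) lies midway between the tips of the shut fingers; the grasp point (between the pads) lies 19 mm behind it; z points along the fingers, y is the direction in which the jaws open and shut (so a half turn about z gives the same grasp; the last joint's range is limited). The gripper opens to 85 mm and grips with 20 to 120 N. Pads are 22 mm wide; open, the fingers measure 114 mm over their backs; the gripper's body (76 mm by 85 mm) begins 54 mm behind the grasp point. The pads swing forward as they close: fully open they stand 13 mm farther back than shut.
Start: joints at [-76.547, 18.312, 89.639, -0, 72.044, -1.146], TCP at [0.145, -0.556, 0.2] pointing down, gripper open.
Joint ranges: [-177.97, 177.97], [-48.28, 115.42], [12.27, 149.76], [-77.06, 257.06], [2.81, 150.46], [-146.56, 146.56]. Speed limits (degrees/s): [147.25, 147.25, 180, 180, 180, 180].

INTERFACE

Orientations are given as [roll, pitch, yaw] about the fixed x, y, z axes, in that order (R = Rz(yaw) Ry(pitch) Rx(roll)).
In Python, from bench import r gives the robot as it stands.
- The arm moves only by the tool move_arm, never from a script. Its argument "series" is a list of rows, each a list of 6 numbers: the shift along the world's x, y, z in mm, then the turn, a rotation vector about the world's x, y, z in degrees. In form: [[x, y, z, ax, ay, az], ...]. A call has 1 to 8 rows; each row shifts and turns the commanded pose from where the row before left it; what a row does not reach is not made up. A row lasts 1/8 s, in which the tool goes at most 62.5 mm and 10.7 degrees, less where a joint would pass 70% of its speed; a pose out of reach is approached as far as the arm can. A call is refused whole if a number of a shift passes 62.5 or a number of a turn 10.7, either way. A call with a gripper value outside its range is refused whole. "jaw" is the closure, from -1 (fully open) to 1 (shut), set as the call begins (left out, the last holds). The fingers move at their own pace and stop on an object; "newtons" is the grip in N (left out, the last holds). Time passes only in rows, so rows that do not move let the fingers close. It gives the time, the measured TCP pose, the force and the opening at its end, in the units of the state.
- r.sense(): the state, without advancing time (a new reading comes with each control period).
- r.get_image(name): name is "side" or "top"; returns (picture, depth): 480x640x3 uint8, red, green, blue; 480x640 float32, m along the optical axis (not along the pixel's ray), 0 where there is no reading.
- r.get_calibration(name): a dict with "intrinsics" (3x3 intrinsics, pixels), "view" (4x4, takes a point from world to camera coordinates). Camera axes: x right, y up, looking along -z (the intrinsics and any distortion apply to the point x, -y, -z); pixel columns grow to the right and rows downward; lengths in m; the calibration is good to about 2 mm. A picture is of the moment at which its call begins. get_calibration takes no time and is no camera call.
- r.job_done(): hands the job in, once; it reports no verdict.
The state is a dict: "time": time; "joints": joint angles; "qvel": joint speeds; "tau": joint torques, N m; "tcp_pos": TCP position; "orientation": TCP orientation; "contact_force": force on the tool from outside, world axes, zero at the start; "moment": the same for the moment, N m; "width": opening from 0.0 (shut) to 1.0 (fully open).
Only numpy, scipy, OpenCV 4.12 (cv2) and the standard library are available. Lean on these libraries where they do the work, as an engineer would, in place of code of your own. Each camera call takes 0.05 s, during which the arm holds its last target.

TASK

Close the bench pressure vessel over the sample pot that stands in it: set the loose lid into its mouth, swing the blue bar over the lid until it is fully home on the keeper post, and wind the screw down clockwise, pushing spoke after spoke of the hand wheel round, until the lid is clamped firmly on its gasket. Hand-tight only: stop as soon as the wheel turns distinctly stiffer, so that the gasket is not crushed, and leave the other things on the bench where they stand.

Things in the scene. Friction and masses are not known exactly. Their poses are not given: they have to be found in the camera images.
- vessel: Open steel pressure vessel, 108 mm diameter, 124 mm over its flange, fixed on a grey foot plate 262 x 122 x 10 mm. Origin: on the vessel axis at bench height; z up, +x to the pivot post of the bar, -x to the keeper post (each 95 mm from the axis, tops 195 mm above the bench). A 59 mm tall sample pot stands inside and stays there.
- rim (a point): Centre of the vessel's mouth, at the steel rim, 95 mm above the bench. Bore 90 mm diameter, more than 60 mm clear depth beside the pot. On the rim lies a red gasket ring (outside 107 mm) whose top is 1 to 8 mm above the rim. Under a light load (15 N) it beds down into its groove by 0 to 4 mm, then it is hard; neither its thickness nor its bedding can be known in advance.
- lid: Loose round metal lid, 0.4 to 0.6 kg, right way up. Origin: centre of its underside; z up. Spigot 86 mm diameter (76 at the foot) from z = 0 to 10 mm, flange 120 mm diameter to z = 22, on top a cylindrical gripping boss 28 mm diameter to z = 52 mm, on whose flat top the screw bears. Seated, the flange lies flat on the gasket, the origin 86 to 93 mm above the bench on the vessel axis.
- yoke (a joint): Swing of the blue bar about the pivot post, rad. 0: fully home over the lid, at a stop, the keeper post in the bar's slot. Grows anticlockwise seen from above as the bar swings away; starts at 2.0 to 2.4. Stiff hinge (0.3 N m), stays where it is left. The bar is 30 mm wide and lies 168 to 184 mm above the bench.
- pivot (a point): Point on the axis of the pivot post, about which the bar swings, 176 mm above the bench (mid-height of the bar).
- bar_grip (a point): Middle of the upright black grip on the free end of the bar: 22 mm diameter, 192 to 228 mm above the bench, this point at 210 mm, 220 mm from the pivot axis. Push or hold it to swing the bar. With the bar home it is 125 mm from the vessel axis, beyond the keeper post.
- capstan (a joint): Turn of the hand wheel, rad, growing clockwise seen from above; feeds the screw down 3.8 mm per rad. Starts at 0.8 to 2.0. Turns freely at about 0.30 N m. Foot on the lid, gasket bedding: 0.35. Then it stiffens fast, in 0.1 to 0.2 rad: clamped (35 N) from 0.45 N m, right at 0.5 to 0.6, gasket crushed (100 N) at 0.68 (while turning; less is felt at rest). It stays when let go.
- hub (a point): Point on the wheel's axis at the height of its spokes, 217 to 224 mm above the bench at the start, sinking with the screw. Hub 38 mm diameter, to 26 mm above and 16 mm below the spokes. Four level spokes, 10 mm thick, at right angles to one another, each with a 19 mm black ball centred 70 mm from the axis. Under the spokes 24 mm or more stay free above the bar.
- ball (a point): Centre of the ball on the end of one of the wheel's four spokes; it turns with the wheel.
- spindle: Pressure foot of the screw under the bar, a steel disc of 26 mm diameter that moves up and down but does not turn. Origin: on the screw axis, 10 mm above the foot's underside. With bar home and lid seated the gap from foot to boss is 5 to 17 mm at the start.
- gauge (a point): Centre of the round pressure gauge, 60 mm diameter, on a riser pipe of 10 mm at the far left of the vessel, its top 320 mm above the bench. Fixed; keep clear of it.
- wash_bottle: Bystander: white wash bottle with red cap, 193 mm tall. Origin at its underside.
- jar: Bystander: white jar with red cap, 128 mm tall. Origin at its underside.
- vial_green: Bystander: glass vial with green content, 79 mm tall. Origin at its underside.
- vial_pink: Bystander: glass vial with pink content, 79 mm tall. Origin at its underside.
- timer: Bystander: small white timer, 63 x 63 x 20 mm. Origin at its underside.

How it is judged:
By the outcome, as a careful person would: the job done as asked, in the order asked, and still so for the second after the job is handed in, with the robot touching nothing.
It also fails if it takes over 72 s, if anything falls off the work surface, if the arm or the gripper's body presses on something with over 40 N, if the wrist force passes 120 N, or if a joint passes its speed limit or range.

## Working session

There is one attempt and no reset: what is moved stays moved. The work goes in short steps, Python scripts to look and compute and a tool call to move; the robot and the scene stay as the last step left them, time stands still between calls to the robot, and variables do not carry over. Pictures are saved under pics/ and viewed, and the job is handed in when it is done.

Besides the shell and the picture viewer there is one more tool, called after "Emit:" as name(argument=value, ...), one argument or row to a line, values as JSON. move_arm: Moves the arm, as the interface text tells. Its arguments: {"type":"object","properties":{"series":{"type":"array"},"jaw":{"type":"number"},"newtons":{"type":"number"}},"required":["series"]}

```bash
mkdir -p pics; ls; python3 - <<'E'
from bench import r
import cv2
for n in ("side","top"):
    p,d=r.get_image(n); cv2.imwrite(f"pics/{n}0.png",p[:,:,::-1])
    c=r.get_calibration(n); print(n,c)
print(r.sense())
E
```

```text
pics
side {'intrinsics': array([[434.72079847,   0.        , 318.43734459],
       [  0.        , 434.72079847, 244.63589231],
       [  0.        ,   0.        ,   1.        ]]), 'view': array([[ 0.97313342, -0.2302355 ,  0.00172186, -0.49115717],
       [ 0.12148008,  0.51978241,  0.84561743, -0.35635486],
       [-0.19558615, -0.82268941,  0.53378666, -0.64138418],
       [ 0.        ,  0.        ,  0.        ,  1.        ]])}
top {'intrinsics': array([[454.22794165,   0.        , 319.88870872],
       [  0.        , 454.22794165, 241.83719481],
       [  0.        ,   0.        ,   1.        ]]), 'view': array([[ 0.02805395, -0.99956369, -0.00924098,  0.20078584],
       [ 0.99638682,  0.02722102,  0.0804507 , -0.5666893 ],
       [-0.08016405, -0.01146455,  0.99671575, -1.217074  ],
       [ 0.        ,  0.        ,  0.        ,  1.        ]])}
{'time': 0.1, 'joints': array([-7.65473610e+01,  1.83479395e+01,  8.97017062e+01,  6.26121009e-05,
        7.20465068e+01, -1.14476369e+00]), 'qvel': array([ 0.16550276, -0.07131628, -0.21166908,  0.03939448, -0.08245964,
       -0.1241267 ]), 'tau': array([-4.18622415e-05, -4.16405797e+01, -2.34705144e+01, -1.07394916e-05,
        4.92570442e-03,  7.95039512e-06]), 'tcp_pos': array([ 0.14480834, -0.55594036,  0.19945127]), 'orientation': array([-1.79903868e+02, -1.98050696e-03,  1.45973816e+01]), 'contact_force': array([-0.27698918,  0.00601678,  0.49984587]), 'moment': array([ 0.05320412,  0.00873018, -0.02556695]), 'width': 0.9998653104044952}
```

View pics/side0.png

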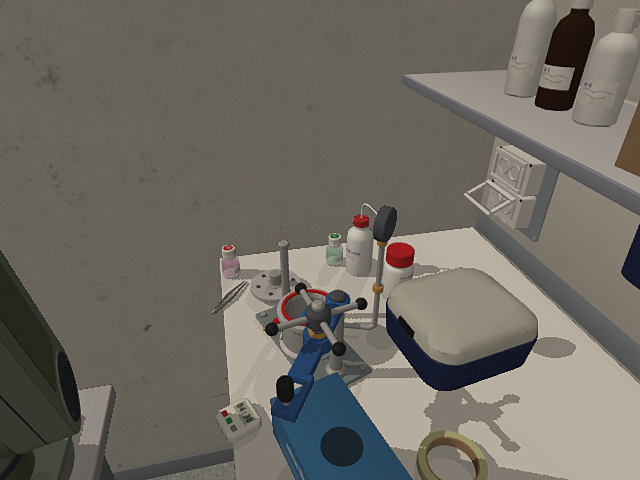

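View pics/top0.png

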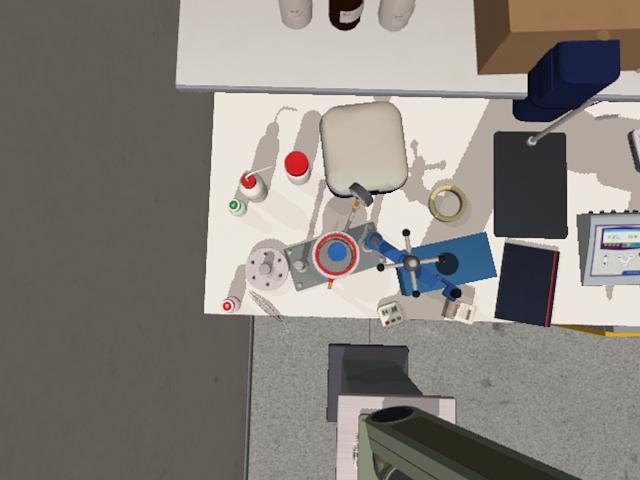

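```bash
cat > h.py <<'E'
import numpy as np, cv2
from bench import r
def cal(n):
    c=r.get_calibration(n); return np.array(c["intrinsics"]),np.array(c["view"])
def ray(n,u,v):
    K,V=cal(n); d=np.array([(u-K[0,2])/K[0,0],-(v-K[1,2])/K[1,1],-1.0])
    R=V[:3,:3];o=-R.T@V[:3,3]; return o,R.T@d
def onz(n,u,v,z):
    o,d=ray(n,u,v); return o+d*(z-o[2])/d[2]
def proj(n,p):
    K,V=cal(n); q=V[:3,:3]@np.asarray(p)+V[:3,3]; return K[0,0]*q[0]/-q[2]+K[0,2], K[1,1]*(-q[1])/-q[2]+K[1,2]
def cloud(n,d):
    K,V=cal(n); v,u=np.mgrid[0:480,0:640]
    P=np.stack([(u-K[0,2])/K[0,0]*d,-(v-K[1,2])/K[1,1]*d,-d],-1)
    return (P-V[:3,3])@V[:3,:3]
def snap(tag):
    out={}
    for n in ("side","top"):
        p,d=r.get_image(n); cv2.imwrite(f"pics/{n}{tag}.png",p[:,:,::-1]); np.savez(f"{n}{tag}.npz",p=p,d=d); out[n]=(p,d)
    return out
def crop(n,tag,u0,v0,u1,v1,s):
    im=cv2.imread(f"pics/{n}{tag}.png")[v0:v1,u0:u1]
    cv2.imwrite(f"pics/{n}{tag}c{u0}_{v0}.png",cv2.resize(im,None,fx=s,fy=s,interpolation=cv2.INTER_CUBIC))
E
python3 - <<'E'
from h import *
o=snap(1)
crop("top",1,200,140,500,330,2.6); crop("side",1,200,190,420,440,2.4)
for n in o:
    P=cloud(n,o[n][1])
    np.save(f"P{n}.npy",P)
P=np.load("Ptop.npy")
for (u,v) in [(265,268),(250,260),(335,255),(337,253),(375,240),(300,266),(411,264),(452,292),(406,233),(361,194),(390,314),(248,181),(297,160),(237,207),(229,305)]:
    print((u,v),P[v,u].round(3))
E
```

```text
(265, 268) [0.485 0.36  0.052]
(250, 260) [0.506 0.406 0.021]
(335, 255) [0.523 0.175 0.076]
(337, 253) [0.529 0.17  0.074]
(375, 240) [0.555 0.085 0.195]
(300, 266) [0.489 0.26  0.192]
(411, 264) [0.499 0.01  0.248]
(452, 292) [ 0.439 -0.09   0.218]
(406, 233) [0.57  0.019 0.233]
(361, 194) [0.64 0.13 0.32]
(390, 314) [0.371 0.021 0.019]
(248, 181) [0.697 0.398 0.15 ]
(297, 160) [0.76  0.279 0.126]
(237, 207) [0.643 0.437 0.076]
(229, 305) [0.386 0.446 0.078]
```

View pics/top1c200_140.png

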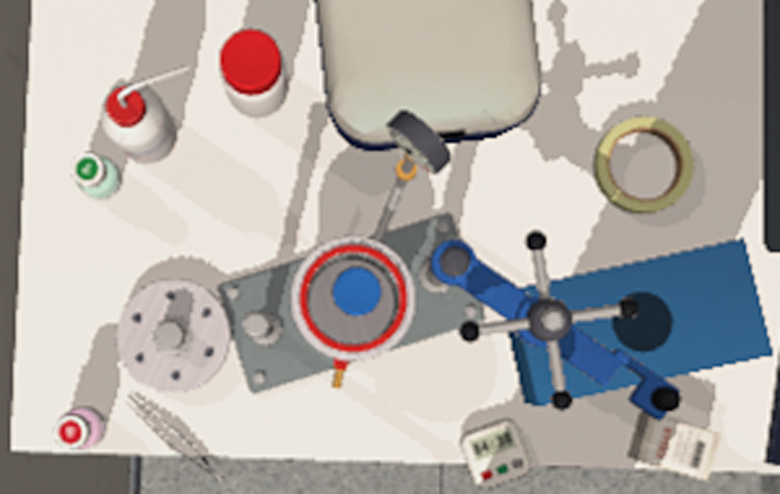

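View pics/side1c200_190.png

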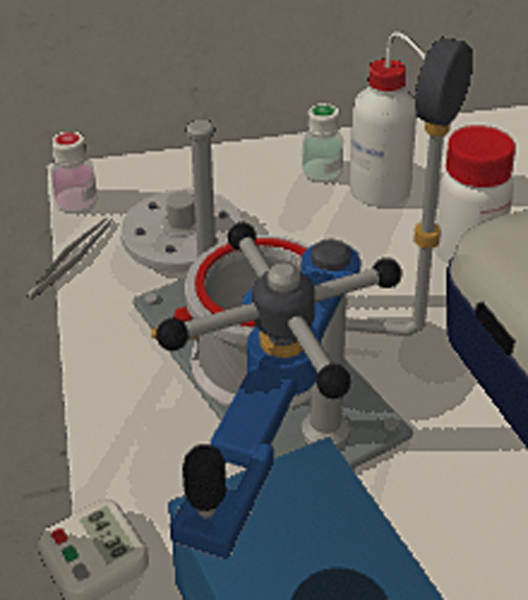

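```bash
cat >> h.py <<'E'
from scipy.optimize import least_squares
def disc(P,c,rad,z0,z1):
    """midpoint & enclosing circle of points in the height band near c"""
    m=(np.hypot(P[...,0]-c[0],P[...,1]-c[1])<rad)&(P[...,2]>z0)&(P[...,2]<z1)
    q=P[m][:,:2].astype(np.float32)
    (x,y),rr=cv2.minEnclosingCircle(q)
    return np.round([x,y,rr],4),q.mean(0).round(4),len(q),P[m][:,2].mean().round(4)
E
python3 - <<'E'
from h import *
for n in("top","side"):
    P=np.load(f"P{n}.npy")
    print(n)
    for nm,c,rad,z0,z1 in [("boss",(.485,.36),.03,.046,.058),("flange",(.485,.36),.08,.017,.027),("keeper",(.489,.26),.03,.188,.2),("pivot",(.555,.085),.03,.188,.205),("hub",(.499,.01),.03,.235,.26),("rim",(.525,.175),.07,.088,.107),("grip",(.439,-.09),.03,.195,.235),("gauge",(.64,.13),.06,.25,.33),
      ("pot",(.525,.175),.04,.0,.08)]:
        try: print(nm,disc(P,c,rad,z0,z1))
        except Exception as e: print(nm,"none")
# balls
p=np.load("top1.npz")["p"];P=np.load("Ptop.npy")
m=((P[...,2]>.2)&(P[...,2]<.26)&(p.max(2)<60)).astype(np.uint8)
k,l,s,c=cv2.connectedComponentsWithStats(m)
for i in range(1,k):
    if s[i,4]>15:
        q=P[l==i]; print(c[i].round(1),s[i,4],q.mean(0).round(4),q.max(0).round(3))
E
```

```text
top
boss (array([0.4846, 0.3619, 0.0137]), array([0.4845, 0.3616], dtype=float32), 81, np.float64(0.0507))
flange (array([0.4842, 0.3622, 0.0601]), array([0.4846, 0.3611], dtype=float32), 1304, np.float64(0.0213))
keeper (array([0.4939, 0.2656, 0.0116]), array([0.4943, 0.2655], dtype=float32), 74, np.float64(0.1922))
pivot (array([0.5497, 0.0807, 0.022 ]), array([0.5556, 0.0863], dtype=float32), 105, np.float64(0.1923))
hub (array([0.5037, 0.0073, 0.0179]), array([0.504 , 0.0079], dtype=float32), 172, np.float64(0.241))
rim (array([0.5251, 0.176 , 0.0618]), array([0.5247, 0.176 ], dtype=float32), 843, np.float64(0.0958))
grip (array([ 0.4379, -0.0985,  0.0111]), array([ 0.4377, -0.0958], dtype=float32), 93, np.float64(0.2207))
gauge (array([0.6451, 0.1299, 0.0301]), array([0.6427, 0.1304], dtype=float32), 349, np.float64(0.3064))
pot (array([0.525, 0.175, 0.04 ]), array([0.5232, 0.1755], dtype=float32), 648, np.float64(0.0415))
side
boss (array([0.485 , 0.3604, 0.0152]), array([0.4859, 0.3601], dtype=float32), 83, np.float64(0.051))
flange (array([0.4855, 0.3621, 0.061 ]), array([0.4
[... 581 characters left out ...]
ge (array([0.6479, 0.1271, 0.031 ]), array([0.6422, 0.1181], dtype=float32), 728, np.float64(0.2947))
pot (array([0.5165, 0.1812, 0.0104]), array([0.5161, 0.1811], dtype=float32), 19, np.float64(0.0766))
[405.9 232.4] 36 [0.5713 0.0189 0.2295] [0.577 0.026 0.235]
[409.5 257.4] 29 [0.5141 0.0112 0.2363] [0.52  0.025 0.241]
[441.4 257.7] 40 [ 0.5159 -0.062   0.2298] [ 0.524 -0.054  0.232]
[380.3 267. ] 40 [0.491  0.0756 0.229 ] [0.498 0.083 0.234]
[455.4 293.1] 78 [ 0.4369 -0.096   0.2229] [ 0.446 -0.088  0.231]
[415.7 293.4] 36 [ 0.4339 -0.0049  0.2298] [0.439 0.001 0.235]
[409.7 423.7] 537 [0.149  0.0057 0.2319] [0.165 0.076 0.26 ]
[398.6 475.8] 144 [0.0295 0.0249 0.2119] [0.044 0.048 0.221]
```

Emit:
move_arm(
  series=[
    [21,42,9,0,0,4],
    [21,42,9,0,0,4],
    [21,42,9,0,0,4],
    [21,42,9,0,0,4],
    [21,42,9,0,0,4],
    [21,42,9,0,0,4],
    [21,42,9,0,0,4],
    [21,42,9,0,0,4],
  ],
  jaw=-1,
  newtons=60,
)

```text
time: 1.2
tcp_pos: [0.3133, -0.219, 0.2726]
orientation: [180.0, -0.0, 46.7]
contact_force: [0.8, -0.5, 0.5]
width: 0.998
```

Emit:
move_arm(
  series=[
    [21,42,9,0,0,4],
    [21,42,9,0,0,4],
    [21,42,9,0,0,4],
    [21,42,9,0,0,4],
    [8,42,0,0,0,6],
    [8,42,0,0,0,6],
    [8,42,0,0,0,6],
    [8,42,0,0,0,6],
  ],
)

```text
time: 2.2
tcp_pos: [0.4289, 0.1169, 0.3082]
orientation: [180.0, 0.0, 86.8]
contact_force: [0.2, 0.5, 0.3]
width: 0.999
```

Emit:
move_arm(
  series=[
    [9,41,0,0,0,4],
    [9,41,0,0,0,4],
    [9,41,0,0,0,4],
    [9,41,0,0,0,4],
    [10,41,0,0,0,4],
    [9.7,40,0,0,0,2],
    [0,0,-50,0,0,0],
    [0,0,-50,0,0,0],
  ],
)

```text
time: 3.2
tcp_pos: [0.4847, 0.3613, 0.2069]
orientation: [179.9, -0.0, 108.7]
contact_force: [0.0, -0.4, -0.5]
width: 1.0
```

Emit:
move_arm(
  series=[
    [0,0,-50,0,0,0],
    [0,0,-50,0,0,0],
    [0,0,-30,0,0,0],
    [0,0,-10,0,0,0],
    [0,0,0,0,0,0],
  ],
)

```text
time: 3.82
tcp_pos: [0.4848, 0.3607, 0.0683]
orientation: [-180.0, 0.0, 108.6]
contact_force: [0.1, -0.1, 0.5]
width: 1.002
```

Emit:
move_arm(
  series=[
    [0,1,-25,0,0,0],
    [0,0,-14,0,0,0],
    [0,0,0,0,0,0],
  ],
)

```text
time: 4.2
tcp_pos: [0.4845, 0.3614, 0.0292]
orientation: [-180.0, 0.0, 108.6]
contact_force: [-0.3, -0.4, 0.9]
width: 1.001
```

Emit:
move_arm(
  series=[
    [0,0,0,0,0,0],
    [0,0,0,0,0,0],
    [0,0,0,0,0,0],
    [0,0,0,0,0,0],
    [0,0,0,0,0,0],
  ],
  jaw=1,
  newtons=60,
)

```text
time: 4.82
tcp_pos: [0.4846, 0.3616, 0.0293]
orientation: [180.0, -0.0, 108.6]
contact_force: [-0.3, 0.3, -0.0]
width: -0.0
```

```bash
python3 - <<'E'
from h import *
snap(2); crop("top",2,180,140,480,340,2.6); crop("side",2,180,150,420,400,2.4)
print(r.sense()["width"],r.sense()["tcp_pos"])
E
```

```text
-0.00266562843522682 [0.48463933 0.36150349 0.02921895]
```

View pics/top2c180_140.png

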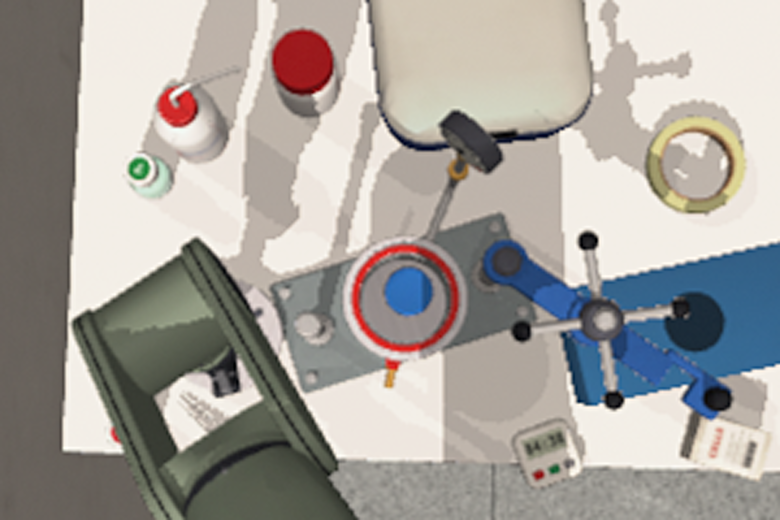

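View pics/side2c180_150.png

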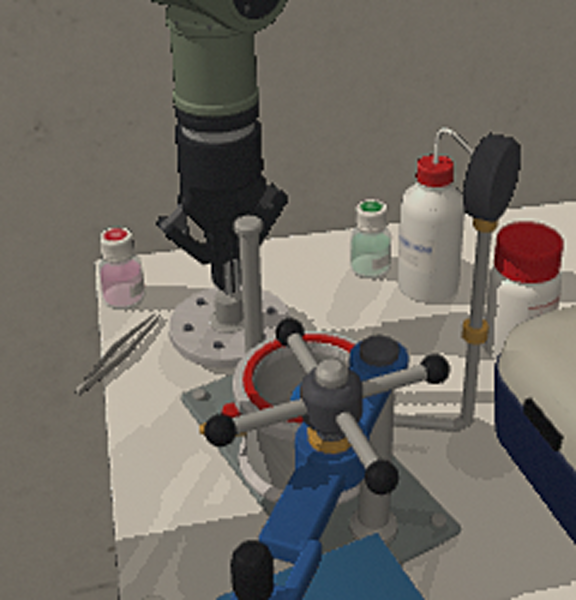

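```bash
python3 - <<'E'
from h import *
crop("side",2,240,220,310,310,8)
d=np.load("side2.npz")["d"];P=cloud("side",d)
print(proj("side",r.sense()["tcp_pos"]))
for v in range(245,300,3):
  print(v,[tuple((P[v,u]*1000).round().astype(int)) for u in (273,276,279)])
E
```

```text
(np.float64(274.57198483290244), np.float64(280.87878998562803))
245 [(np.int64(485), np.int64(345), np.int64(139)), (np.int64(493), np.int64(360), np.int64(129)), (np.int64(487), np.int64(260), np.int64(191))]
248 [(np.int64(484), np.int64(342), np.int64(133)), (np.int64(493), np.int64(368), np.int64(115)), (np.int64(497), np.int64(347), np.int64(128))]
251 [(np.int64(483), np.int64(343), np.int64(124)), (np.int64(493), np.int64(365), np.int64(109)), (np.int64(498), np.int64(352), np.int64(117))]
254 [(np.int64(484), np.int64(349), np.int64(113)), (np.int64(491), np.int64(358), np.int64(106)), (np.int64(497), np.int64(352), np.int64(109))]
257 [(np.int64(483), np.int64(348), np.int64(106)), (np.int64(491), np.int64(354), np.int64(101)), (np.int64(497), np.int64(353), np.int64(101))]
260 [(np.int64(483), np.int64(351), np.int64(95)), (np.int64(490), np.int64(350), np.int64(95)), (np.int64(497), np.int64(358), np.int64(89))]
263 [(np.int64(483), np.int64(353), np.int64(86)), (np.int64(490), np.int64(353), np.int64(85)), (np.int64(496), np.int64(354), np.int64(83))]
266 [(np.int64(482)
[... 996 characters left out ...]
(478), np.int64(347), np.int64(23)), (np.int64(485), np.int64(346), np.int64(23)), (np.int64(492), np.int64(344), np.int64(23))]
290 [(np.int64(477), np.int64(340), np.int64(20)), (np.int64(484), np.int64(334), np.int64(23)), (np.int64(491), np.int64(337), np.int64(20))]
293 [(np.int64(476), np.int64(328), np.int64(21)), (np.int64(482), np.int64(328), np.int64(20)), (np.int64(489), np.int64(321), np.int64(24))]
296 [(np.int64(474), np.int64(314), np.int64(23)), (np.int64(480), np.int64(312), np.int64(24)), (np.int64(487), np.int64(314), np.int64(21))]
299 [(np.int64(472), np.int64(305), np.int64(23)), (np.int64(479), np.int64(304), np.int64(22)), (np.int64(486), np.int64(304), np.int64(21))]
```

View pics/side2c240_220.png

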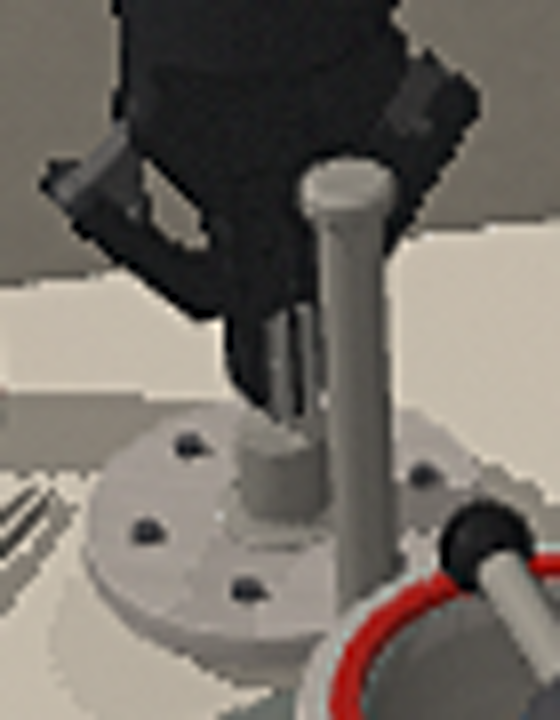

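Emit:
move_arm(
  series=[
    [0,0,30,0,0,0],
    [0,0,50,0,0,0],
    [0,0,50,0,0,0],
    [0,0,40,0,0,0],
    [0,0,0,0,0,0],
  ],
)

```text
time: 5.55
tcp_pos: [0.4863, 0.3627, 0.2032]
orientation: [179.6, -0.1, 108.6]
contact_force: [-0.1, 0.0, -1.5]
width: 0.004
```

```bash
python3 - <<'E'
from h import *
o=snap(3); 
s=r.sense();t=s["tcp_pos"];print(t,s["joints"])
print(proj("side",t),proj("top",t))
crop("side",3,220,130,340,280,4)
P=cloud("side",o["side"][1])
m=(abs(P[...,0]-t[0])<.06)&(abs(P[...,1]-t[1])<.04)&(P[...,2]>.1)
q=P[m];
for z in np.arange(.12,.40,.01):
    k=q[(q[:,2]>z)&(q[:,2]<z+.01)]
    if len(k): print(z.round(3),len(k),k.min(0).round(3),k.max(0).round(3))
E
```

```text
[0.48432841 0.36130522 0.1989147 ] [ 3.56333118e+01  2.10190623e+01  8.57454059e+01 -2.12218548e-03
  7.32577622e+01  1.70379468e+01]
(np.float64(270.2924661435035), np.float64(217.21325411980555)) (np.float64(256.31249555449625), np.float64(266.7662565517043))
0.23 13 [0.482 0.35  0.235] [0.498 0.363 0.239]
0.24 58 [0.474 0.348 0.24 ] [0.503 0.364 0.25 ]
0.25 65 [0.473 0.349 0.25 ] [0.501 0.367 0.26 ]
0.26 68 [0.473 0.347 0.26 ] [0.502 0.364 0.27 ]
0.27 62 [0.464 0.342 0.27 ] [0.509 0.364 0.28 ]
0.28 160 [0.452 0.338 0.28 ] [0.524 0.378 0.29 ]
0.29 171 [0.449 0.336 0.29 ] [0.533 0.384 0.3  ]
0.3 187 [0.442 0.334 0.3  ] [0.54  0.386 0.31 ]
0.31 211 [0.428 0.332 0.31 ] [0.542 0.384 0.32 ]
0.32 283 [0.427 0.33  0.32 ] [0.544 0.386 0.33 ]
0.33 237 [0.437 0.335 0.33 ] [0.538 0.376 0.34 ]
0.34 227 [0.446 0.337 0.34 ] [0.528 0.365 0.35 ]
0.35 100 [0.449 0.339 0.35 ] [0.525 0.366 0.359]
0.36 153 [0.45  0.321 0.36 ] [0.523 0.357 0.37 ]
0.37 207 [0.45  0.322 0.37 ] [0.524 0.36  0.38 ]
0.38 205 [0.45  0.322 0.38 ] [0.524 0.359 0.39 ]
0.39 211 [0.45  0.322 0.39 ] [0.521 0.36  0.4  ]
0.4 278 [0.45  0.321 0.4  ] [0.524 0.379 0.41 ]
```

View pics/side3c220_130.png

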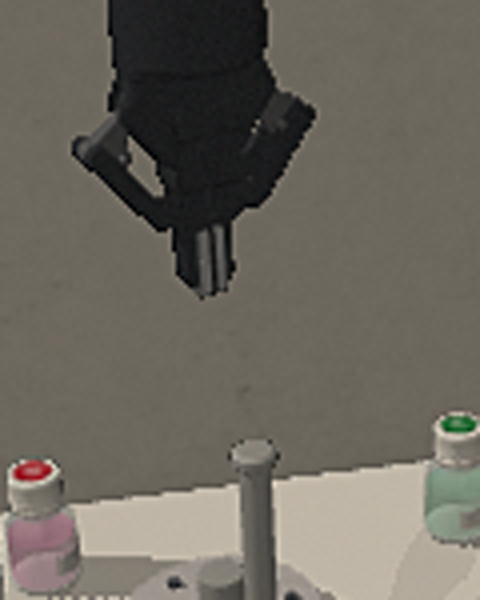

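Emit:
move_arm(
  series=[
    [-2,-1,0,0,0,0],
    [0,0,0,0,0,0],
    [0,0,0,0,0,0],
    [0,0,-50,0,0,0],
    [0,0,-50,0,0,0],
    [0,0,-50,0,0,0],
    [0,0,-20,0,0,0],
    [0,0,0,0,0,0],
  ],
  jaw=-1,
)

```text
time: 6.65
tcp_pos: [0.4815, 0.3598, 0.0273]
orientation: [-179.8, 0.1, 108.6]
contact_force: [-0.7, 0.2, -0.4]
width: 1.006
```

Emit:
move_arm(
  series=[
    [0,0,-15,0,0,0],
    [0,0,-10,0,0,0],
    [0,0,-10,0,0,0],
    [0,0,0,0,0,0],
  ],
)

```text
time: 7.15
tcp_pos: [0.4821, 0.3602, -0.0065]
orientation: [-179.9, 0.0, 108.6]
contact_force: [1.1, -0.2, -0.0]
width: 0.998
```

```bash
python3 - <<'E'
from h import *
o=snap(4); 
s=r.sense();print(s["tcp_pos"],s["contact_force"],s["width"])
crop("side",4,220,200,340,320,5)
E
```

```text
[ 0.48279354  0.36065897 -0.00563153] [ 0.32863501  0.09617249 -0.20734127] 1.0039876497021916
```

View pics/side4c220_200.png

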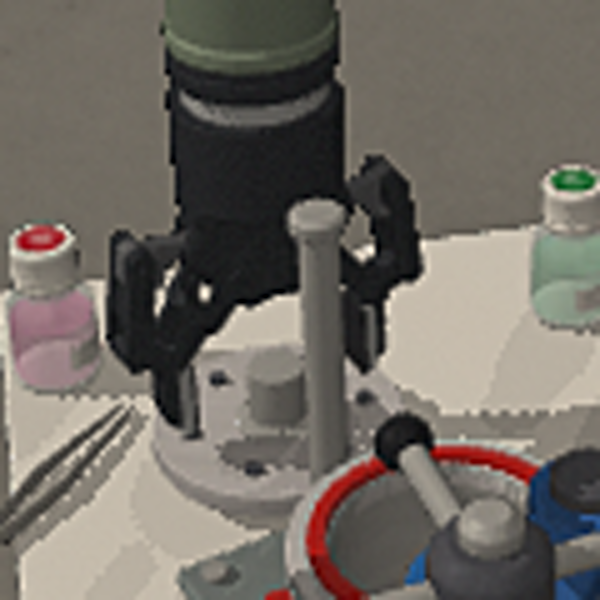

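Emit:
move_arm(
  series=[
    [0,0,0,0,0,0],
    [0,0,0,0,0,0],
    [0,0,0,0,0,0],
    [0,0,0,0,0,0],
    [0,0,0,0,0,0],
  ],
  jaw=1,
  newtons=70,
)

```text
time: 7.88
tcp_pos: [0.4835, 0.3611, -0.005]
orientation: [179.9, -0.0, 108.6]
contact_force: [2.0, 0.2, 4.4]
width: 0.305
```

Emit:
move_arm(
  series=[
    [0,0,10,0,0,0],
    [0,0,30,0,0,0],
    [0,0,40,0,0,0],
    [0,0,40,0,0,0],
    [0,0,40,0,0,0],
    [0,0,40,0,0,0],
    [0,0,15,0,0,0],
    [0,0,0,0,0,0],
  ],
)

```text
time: 8.88
tcp_pos: [0.4822, 0.3603, 0.2088]
orientation: [-180.0, 0.0, 108.6]
contact_force: [-0.3, -0.2, -6.7]
width: 0.305
```

```bash
python3 - <<'E'
from h import *
o=snap(5); 
s=r.sense();t=s["tcp_pos"];print(t,s["contact_force"],s["width"])
crop("side",5,220,100,380,260,4)
P=cloud("side",o["side"][1])
m=(np.hypot(P[...,0]-t[0],P[...,1]-t[1])<.075)&(P[...,2]<.25)&(P[...,2]>.198)
q=P[m]
for z in np.arange(.2,.25,.004):
    k=q[(q[:,2]>z)&(q[:,2]<z+.004)]
    if len(k): print(z.round(3),len(k),k.min(0).round(3),k.max(0).round(3),k.mean(0).round(3))
E
```

```text
[0.48143618 0.35972466 0.20684275] [-0.6152577   0.37858143 -5.32143284] 0.3049778606956194
0.22 4 [0.431 0.306 0.223] [0.536 0.339 0.224] [0.491 0.326 0.223]
0.224 83 [0.424 0.302 0.224] [0.539 0.357 0.228] [0.479 0.315 0.226]
0.228 96 [0.425 0.3   0.228] [0.539 0.355 0.232] [0.479 0.313 0.23 ]
0.232 629 [0.425 0.301 0.232] [0.543 0.415 0.236] [0.482 0.344 0.235]
0.236 316 [0.425 0.303 0.236] [0.537 0.409 0.24 ] [0.48  0.346 0.237]
0.24 28 [0.466 0.343 0.24 ] [0.505 0.361 0.244] [0.485 0.351 0.242]
0.244 35 [0.464 0.343 0.244] [0.508 0.362 0.248] [0.486 0.351 0.246]
0.248 21 [0.462 0.344 0.248] [0.51  0.361 0.25 ] [0.486 0.351 0.249]
```

View pics/side5c220_100.png

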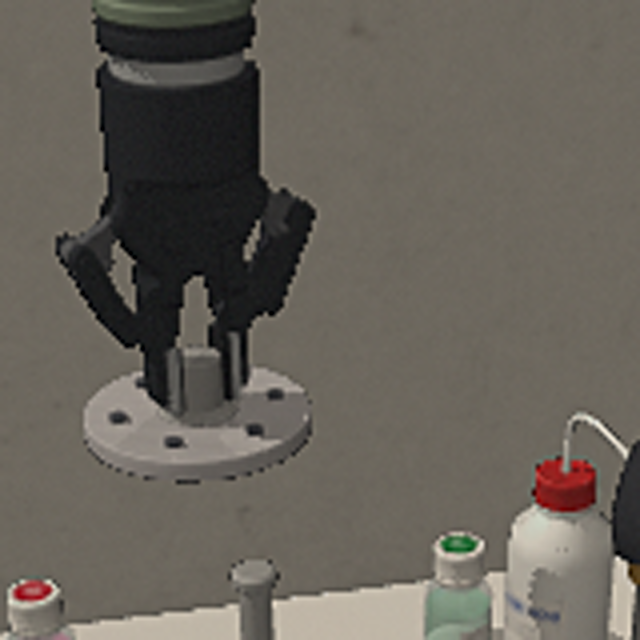

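```bash
cat >> h.py <<'E'
def fitc(q,r0,c0,iters=3):
    """fixed-radius circle fit to rim points, robust"""
    f=lambda c:np.hypot(q[:,0]-c[0],q[:,1]-c[1])-r0
    return least_squares(f,c0,loss="soft_l1",f_scale=.001).x.round(4)
E
python3 - <<'E'
from h import *
P=cloud("side",np.load("side5.npz")["d"])
m=(np.hypot(P[...,0]-.482,P[...,1]-.36)<.075)&(P[...,2]<.232)&(P[...,2]>.224)
q=P[m]; print(len(q),fitc(q,.06,(.482,.36)))
# same method on lid at rest, img 1
P=cloud("side",np.load("side1.npz")["d"])
m=(np.hypot(P[...,0]-.4848,P[...,1]-.3618)<.075)&(P[...,2]<.019)&(P[...,2]>.011)
q=P[m]; print(len(q),fitc(q,.06,(.482,.36)))
# rim outer (r .054?) and gasket
im=np.load("top1.npz")["p"].astype(int)
red=((im[...,0]>130)&(im[...,1]<70)&(im[...,2]<70)); 
P=cloud("top",np.load("top1.npz")["d"])
m=red&(np.hypot(P[...,0]-.525,P[...,1]-.1757)<.065); print("gasket z",np.median(P[m][:,2]))
e=cv2.findContours(m.astype(np.uint8),cv2.RETR_EXTERNAL,cv2.CHAIN_APPROX_NONE)[0]
e=max(e,key=len)[:,0]; (u,v),(a,b),_=cv2.fitEllipse(e); print(u,v,a,b,onz("top",u,v,.099))
E
```

```text
179 [0.4835 0.3628]
74 [0.4869 0.3636]
gasket z 0.09798370380882229
335.4810485839844 254.1932830810547 39.40992736816406 39.926055908203125 [0.52424112 0.17475146 0.099     ]
```

Emit:
move_arm(
  series=[
    [8.5,-37.2,2,0,0,0],
    [8.5,-37.2,2,0,0,0],
    [8.5,-37.2,0,0,0,0],
    [8.5,-37.2,0,0,0,0],
    [8.7,-37.2,-4,0,0,0],
    [0,0,-40,0,0,0],
    [0,0,-25,0,0,0],
    [0,0,0,0,0,0],
  ],
)

```text
time: 9.98
tcp_pos: [0.5225, 0.1735, 0.1404]
orientation: [-179.5, -0.0, 108.6]
contact_force: [-0.2, -0.6, -5.0]
width: 0.305
```

```bash
python3 - <<'E'
from h import *
o=snap(6); 
s=r.sense();t=s["tcp_pos"];print(t,s["contact_force"],s["width"])
crop("side",6,220,180,420,360,4);crop("top",6,260,180,420,330,4)
P=cloud("side",o["side"][1])
z=t[2]+.006
m=(np.hypot(P[...,0]-t[0],P[...,1]-t[1])<.075)&(P[...,2]<z+.019)&(P[...,2]>z+.011)
q=P[m]; print(len(q),fitc(q,.06,(t[0],t[1])))
m=(np.hypot(P[...,0]-t[0],P[...,1]-t[1])<.075)&(P[...,2]<.095)&(P[...,2]>.07)
q=P[m]; print(len(q),q.min(0),q.max(0),fitc(q,.054,(t[0],t[1])))
E
```

```text
[0.52530267 0.1745837  0.14384671] [ 0.91311625  0.63586021 -4.37325766] 0.30283697932403647
1261 [0.5237 0.1897]
303 [0.46506984 0.11980469 0.0700261 ] [0.56406288 0.22125358 0.09498748] [0.5277 0.1672]
```

View pics/side6c220_180.png

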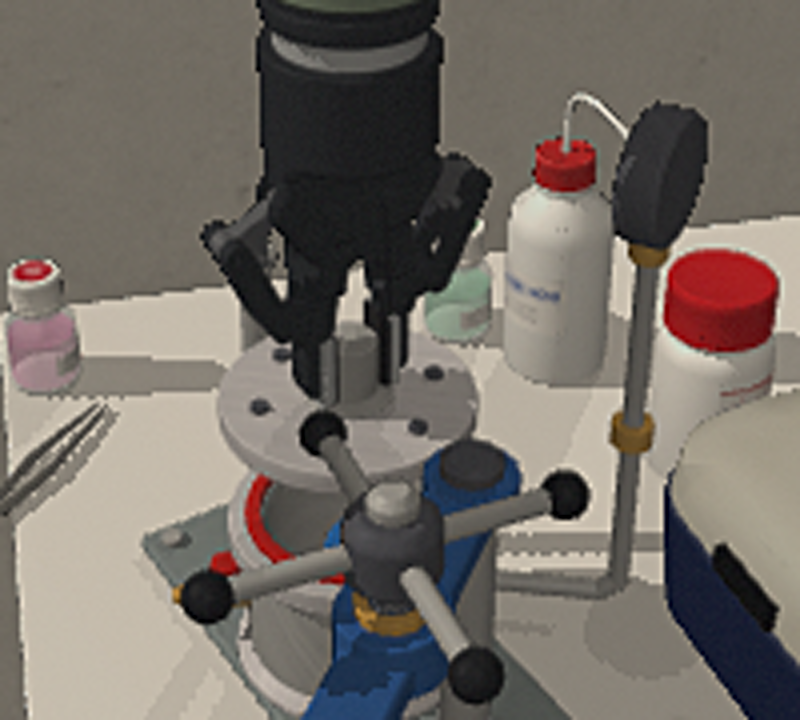

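View pics/top6c260_180.png

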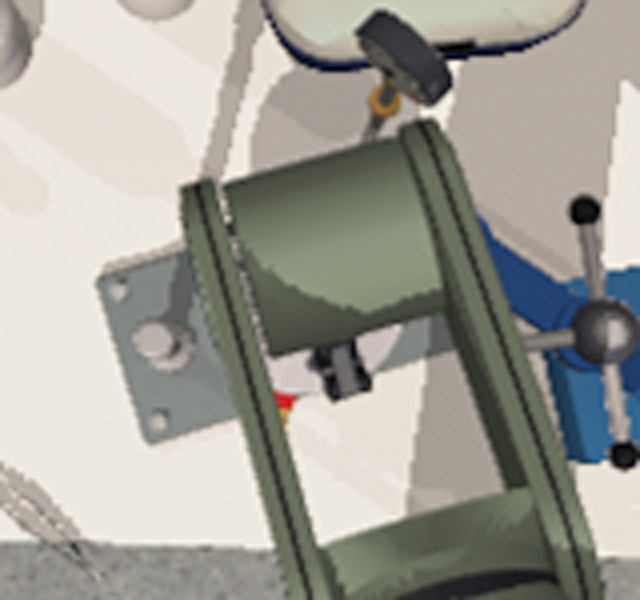

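Emit:
move_arm(
  series=[
    [0,0,-20,0,0,0],
    [0,0,-12,0,0,0],
    [0,0,-4,0,0,0],
    [0,0,-4,0,0,0],
    [0,0,0,0,0,0],
  ],
)

```text
time: 10.7
tcp_pos: [0.5254, 0.1746, 0.1044]
orientation: [180.0, 0.0, 108.6]
contact_force: [0.3, 1.0, -5.8]
width: 0.307
```

Emit:
move_arm(
  series=[
    [0,0,-3,0,0,0],
    [0,0,-3,0,0,0],
    [0,0,0,0,0,0],
  ],
)

```text
time: 11.08
tcp_pos: [0.5251, 0.1745, 0.0979]
orientation: [-180.0, -0.0, 108.6]
contact_force: [0.1, -0.2, -5.3]
width: 0.303
```

Emit:
move_arm(
  series=[
    [0,0,-3,0,0,0],
    [0,0,-3,0,0,0],
    [0,0,0,0,0,0],
  ],
)

```text
time: 11.45
tcp_pos: [0.5251, 0.1745, 0.0919]
orientation: [-180.0, -0.0, 108.6]
contact_force: [0.6, -0.8, -5.5]
width: 0.302
```

Emit:
move_arm(
  series=[
    [0,0,-2,0,0,0],
    [0,0,-2,0,0,0],
    [0,0,0,0,0,0],
  ],
)

```text
time: 11.82
tcp_pos: [0.5252, 0.1745, 0.088]
orientation: [-180.0, -0.0, 108.6]
contact_force: [-0.5, -0.3, -5.1]
width: 0.305
```

Emit:
move_arm(
  series=[
    [0,0,-2,0,0,0],
    [0,0,-1,0,0,0],
    [0,0,0,0,0,0],
  ],
)

```text
time: 12.2
tcp_pos: [0.5253, 0.1745, 0.0851]
orientation: [-180.0, -0.0, 108.6]
contact_force: [0.3, -0.6, -5.8]
width: 0.305
```

Emit:
move_arm(
  series=[
    [0,0,-1.5,0,0,0],
    [0,0,-1,0,0,0],
    [0,0,0,0,0,0],
  ],
)

```text
time: 12.58
tcp_pos: [0.5255, 0.1746, 0.0839]
orientation: [179.9, 0.0, 108.6]
contact_force: [-2.8, -0.0, 5.4]
width: 0.303
```

Emit:
move_arm(
  series=[
    [0,0,0,0,0,0],
    [0,0,0,0,0,0],
    [0,0,0,0,0,0],
    [0,0,0,0,0,0],
    [0,0,20,0,0,0],
    [0,0,50,0,0,0],
    [0,0,60,0,0,0],
    [0,0,60,0,0,0],
  ],
  jaw=-1,
)

```text
time: 13.58
tcp_pos: [0.5251, 0.1745, 0.2745]
orientation: [180.0, -0.0, 108.6]
contact_force: [0.1, -0.2, 0.1]
width: 1.0
```

Emit:
move_arm(
  series=[
    [-9,-28,4,0,0,9.8],
    [-9,-28,4,0,0,9.8],
    [-9,-28,4,0,0,9.8],
    [-9,-28,4,0,0,9.8],
    [-9,-28,4,0,0,9.8],
    [-9,-28,4,0,0,9.8],
    [-9,-28,0,0,0,9.8],
    [-9,-28,0,0,0,9.8],
  ],
)

```text
time: 14.58
tcp_pos: [0.4529, -0.0503, 0.2968]
orientation: [-180.0, 0.0, -172.7]
contact_force: [0.6, -0.7, 0.1]
width: 0.999
```

Emit:
move_arm(
  series=[
    [-8,-25,0,0,0,10],
    [-7,-26,0,0,0,10],
    [0,0,0,0,0,0],
  ],
)

```text
time: 14.95
tcp_pos: [0.438, -0.1015, 0.2967]
orientation: [-180.0, 0.0, -153.2]
contact_force: [0.8, 0.4, 0.1]
width: 1.003
```

```bash
python3 - <<'E'
from h import *
o=snap(7); 
s=r.sense();t=s["tcp_pos"];print(t,s["orientation"],s["joints"].round(1),s["contact_force"],s["width"])
crop("side",7,180,120,400,420,2);crop("top",7,240,180,480,340,3.3)
P=cloud("top",o["top"][1])
print(disc(P,(.4848,.3618),.08,.0,.06)) if 0 else None
for z0,z1,rad in[(.105,.118,.07),(.135,.15,.03)]: print(disc(P,(.525,.1755),rad,z0,z1))
E
```

```text
[ 0.43840223 -0.10011254  0.29671729] [ 1.79965092e+02  2.75197673e-02 -1.53157606e+02] [ -14.4    3.9   94.3    0.    81.8 -131.2] [-0.59921469 -0.35549092  0.6409681 ] 1.002212870465563
(array([0.5249, 0.1751, 0.0601]), array([0.5244, 0.1754], dtype=float32), 1609, np.float64(0.1105))
(array([0.5248, 0.1754, 0.0135]), array([0.5248, 0.1751], dtype=float32), 94, np.float64(0.1403))
```

View pics/side7c180_120.png

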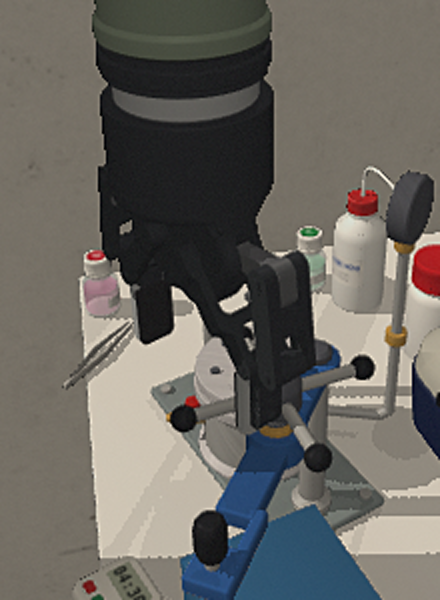

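View pics/top7c240_180.png

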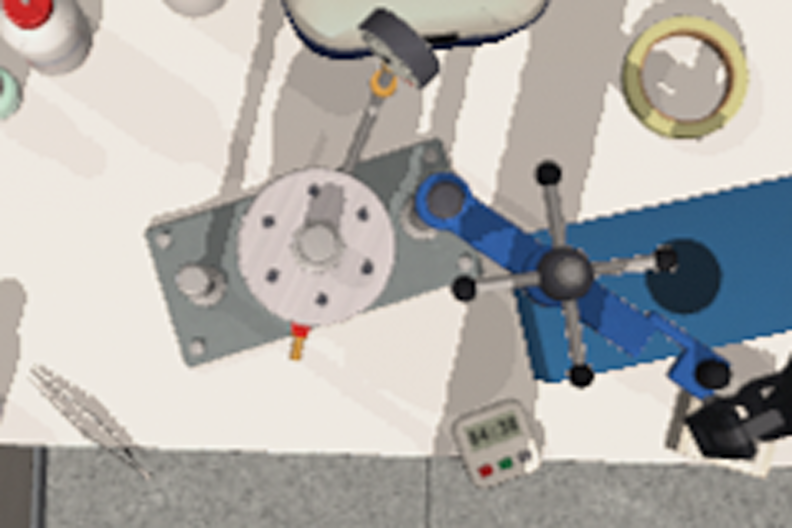

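```bash
python3 - <<'E'
from h import *
t=np.array([.4384,-.1001,.2967])
for dz in (.037,.05,.06,.1): print(dz,proj("top",t+[0,0,dz]),proj("side",t+[0,0,dz]))
crop("top",7,420,250,540,350,5)
E
```

```text
0.037 (np.float64(473.2277001115785), np.float64(294.13677169718966)) (np.float64(280.3227410113218), np.float64(312.5899829762298))
0.05 (np.float64(475.3616297058205), np.float64(294.36051674076674)) (np.float64(279.7685814246345), np.float64(303.2203585874275))
0.06 (np.float64(477.0451334265358), np.float64(294.5370340984012)) (np.float64(279.33078696877806), np.float64(295.8182135927052))
0.1 (np.float64(484.1713482106976), np.float64(295.28422615278026)) (np.float64(277.47167590033484), np.float64(264.38471893368967))
```

View pics/top7c420_250.png

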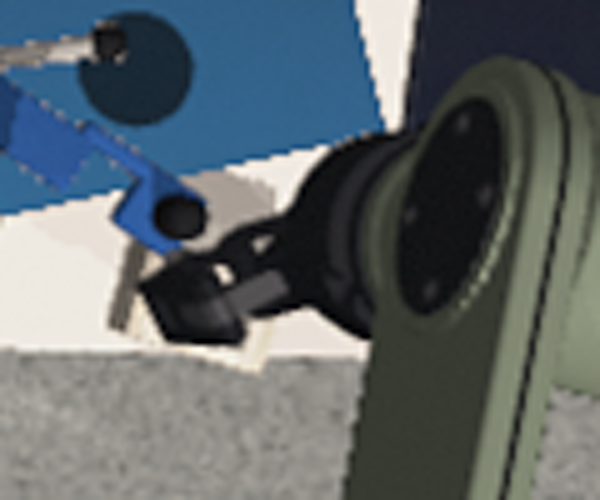

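Emit:
move_arm(
  series=[
    [0,0,-40,0,0,0],
    [0,0,-40,0,0,0],
    [0,0,-30,0,0,0],
    [0,0,-20,0,0,0],
    [0,0,-8,0,0,0],
    [0,0,0,0,0,0],
  ],
)

```text
time: 15.8
tcp_pos: [0.4386, -0.0999, 0.1587]
orientation: [180.0, -0.0, -153.0]
contact_force: [0.5, -0.3, 0.5]
width: 0.999
```

```bash
python3 - <<'E'
from h import *
o=snap(8); 
s=r.sense();t=s["tcp_pos"];print(t,s["orientation"],s["contact_force"],s["width"])
crop("side",8,180,220,380,420,4)
crop("top",8,400,250,520,350,5)
E
```

```text
[ 0.43909682 -0.10033409  0.15957892] [-1.79944179e+02  7.84399935e-02 -1.52999249e+02] [-0.66704948  0.0354931  -0.07874201] 0.9979452871659806
```

View pics/side8c180_220.png

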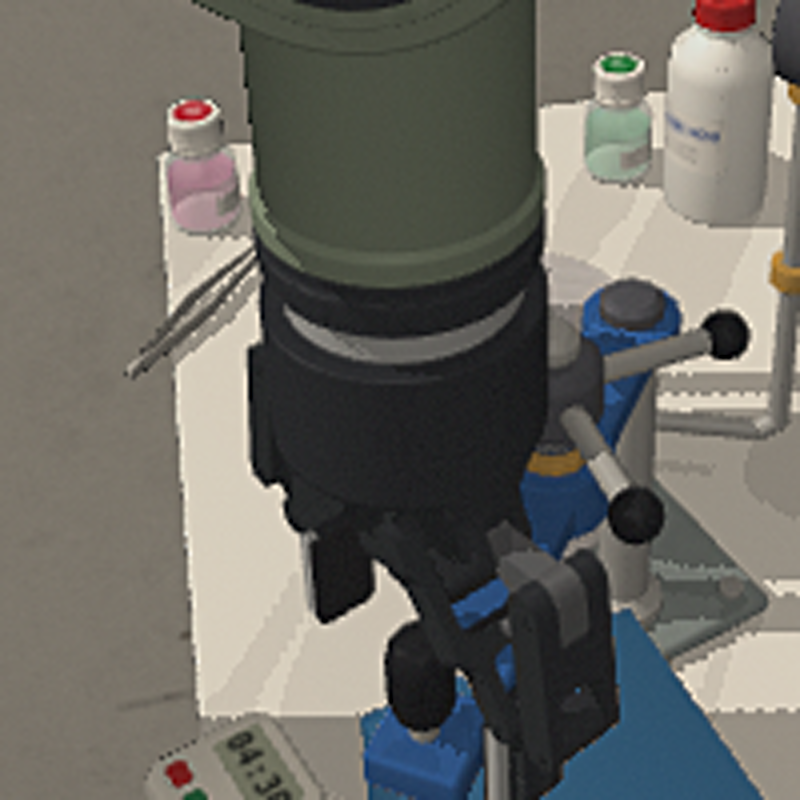

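View pics/top8c400_250.png

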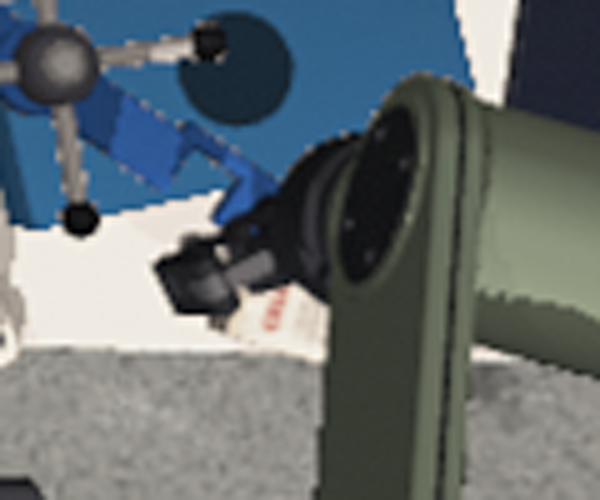

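Emit:
move_arm(
  series=[
    [0,0,0,0,0,0],
    [0,0,0,0,0,0],
    [0,0,0,0,0,0],
    [0,0,0,0,0,0],
    [0,0,0,0,0,0],
  ],
  jaw=1,
  newtons=30,
)

```text
time: 16.52
tcp_pos: [0.4386, -0.1001, 0.159]
orientation: [180.0, 0.1, -153.0]
contact_force: [-0.2, 2.4, 2.0]
width: 0.241
```

```bash
python3 - <<'E'
import numpy as np
c=np.array([555.4,85.6]);p=np.array([438.6,-100.1])
a0=237.8
rad=219.4
acc=p.copy()
th=np.r_[a0-2,a0-6,a0-12,np.linspace(a0-18,115,16),113]
for a in th:
    q=c+rad*np.array([np.cos(np.radians(a)),np.sin(np.radians(a))]); d=np.round(q-acc); acc+=d; print(round(a,1),d,acc)
print(c+220*np.array([np.cos(np.radians(108.8)),np.sin(np.radians(108.8))]))
E
```

```text
235.8 [-7.  4.] [431.6 -96.1]
231.8 [-12.   9.] [419.6 -87.1]
225.8 [-17.  15.] [402.6 -72.1]
219.8 [-16.  17.] [386.6 -55.1]
212.8 [-16.  22.] [370.6 -33.1]
205.8 [-13.  23.] [357.6 -10.1]
198.8 [-10.  25.] [347.6  14.9]
191.9 [-7. 26.] [340.6  40.9]
184.9 [-4. 26.] [336.6  66.9]
177.9 [-0. 27.] [336.6  93.9]
170.9 [ 2. 26.] [338.6 119.9]
163.9 [ 6. 27.] [344.6 146.9]
156.9 [ 9. 25.] [353.6 171.9]
149.9 [12. 24.] [365.6 195.9]
142.9 [15. 22.] [380.6 217.9]
136.0 [17. 20.] [397.6 237.9]
129.0 [20. 18.] [417.6 255.9]
122.0 [22. 16.] [439.6 271.9]
115.0 [23. 13.] [462.6 284.9]
113.0 [7. 3.] [469.6 287.9]
[484.50154705 293.86283723]
```

Emit:
move_arm(
  series=[
    [-7,4,0,0,0,-3],
    [-12,9,0,0,0,-5],
    [-17,15,0,0,0,-5],
    [-16,17,0,0,0,-5],
    [-16,22,0,0,0,-5],
    [-13,23,0,0,0,-5],
    [-10,25,0,0,0,-5],
    [0,0,0,0,0,0],
  ],
)

```text
time: 17.52
tcp_pos: [0.3456, 0.0147, 0.1589]
orientation: [-179.9, -0.1, 174.2]
contact_force: [-4.8, -2.3, 6.5]
width: 0.243
```

Emit:
move_arm(
  series=[
    [-7,26,0,0,0,-5],
    [-4,26,0,0,0,-5],
    [0,27,0,0,0,-5],
    [2,26,0,0,0,-5],
    [6,27,0,0,0,-5],
    [9,25,0,0,0,-5],
    [12,24,0,0,0,-5],
    [0,0,0,0,0,0],
  ],
)

```text
time: 18.52
tcp_pos: [0.364, 0.1979, 0.1587]
orientation: [-179.9, -0.4, 139.0]
contact_force: [-9.9, 5.1, 8.8]
width: 0.242
```

Emit:
move_arm(
  series=[
    [15,22,0,0,0,-5],
    [17,20,0,0,0,-5],
    [20,18,0,0,0,-5],
    [22,16,0,0,0,-5],
    [20,11,0,0,0,-5],
    [5,3,0,0,0,-5],
    [0,0,0,0,0,0],
  ],
)

```text
time: 19.4
tcp_pos: [0.4661, 0.2879, 0.1587]
orientation: [179.8, -0.2, 109.1]
contact_force: [-1.0, 7.5, 0.5]
width: 0.239
```

```bash
python3 - <<'E'
from h import *
o=snap(9); 
s=r.sense();t=s["tcp_pos"];print(t,s["orientation"],s["contact_force"],s["width"])
crop("side",9,180,160,400,400,3)
crop("top",9,240,190,440,340,4)
E
```

```text
[0.4657752  0.28775214 0.15876377] [179.81679376  -0.23067126 109.07619635] [-1.12955036  6.29152678  0.55518128] 0.2407357117916128
```

View pics/side9c180_160.png

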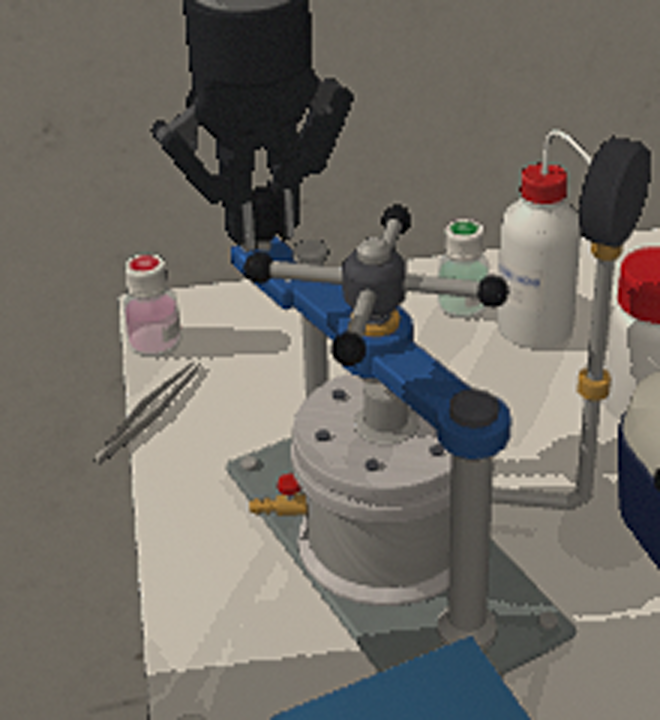

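View pics/top9c240_190.png

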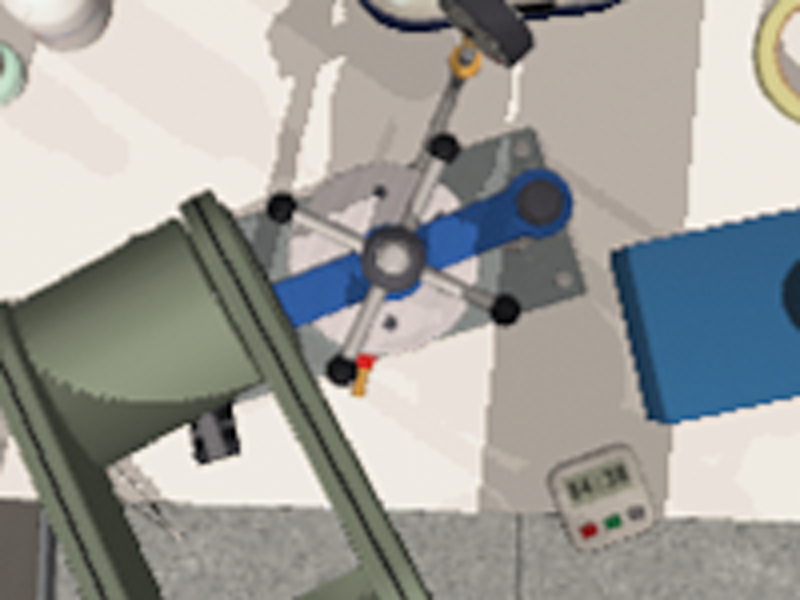

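Emit:
move_arm(
  series=[
    [6,2,0,0,0,0],
    [5,2,0,0,0,0],
    [4,1,0,0,0,0],
    [0,0,0,0,0,0],
  ],
)

```text
time: 20.0
tcp_pos: [0.4796, 0.293, 0.1587]
orientation: [179.9, -0.3, 109.0]
contact_force: [-3.8, 8.0, 1.6]
width: 0.243
```

Emit:
move_arm(
  series=[
    [2,0.7,0,0,0,0],
    [2,0.6,0,0,0,0],
    [0,0,0,0,0,0],
  ],
)

```text
time: 20.38
tcp_pos: [0.4814, 0.2936, 0.1587]
orientation: [-179.8, -0.3, 109.0]
contact_force: [-9.1, 6.6, 5.2]
width: 0.245
```

Emit:
move_arm(
  series=[
    [1.5,0.5,0,0,0,0],
    [1.5,0.5,0,0,0,0],
    [0,0,0,0,0,0],
  ],
)

```text
time: 20.75
tcp_pos: [0.4812, 0.2935, 0.1587]
orientation: [-179.4, -0.3, 109.0]
contact_force: [-17.0, 4.4, 9.3]
width: 0.24
```

Emit:
move_arm(
  series=[
    [-4,-1.3,0,0,0,0],
    [0,0,0,0,0,0],
  ],
)

```text
time: 21.0
tcp_pos: [0.4815, 0.2936, 0.1587]
orientation: [-180.0, -0.3, 109.0]
contact_force: [-5.7, 8.4, 1.8]
width: 0.241
```

Emit:
move_arm(
  series=[
    [0,0,0,0,0,0],
    [0,0,0,0,0,0],
    [0,0,0,0,0,0],
    [0,0,25,0,0,0],
    [0,0,50,0,0,0],
    [-20,20,40,0,0,0],
    [-30,50,0,0,0,0],
    [0,0,0,0,0,0],
  ],
  jaw=-1,
)

```text
time: 22.0
tcp_pos: [0.431, 0.3639, 0.2741]
orientation: [179.9, -0.1, 109.3]
contact_force: [0.5, -0.1, -0.7]
width: 1.001
```

```bash
python3 - <<'E'
from h import *
o=snap(10); 
s=r.sense();t=s["tcp_pos"];print(t,s["orientation"],s["joints"].round(1),s["contact_force"],s["width"])
crop("side",10,220,190,380,340,4.5)
crop("top",10,240,190,440,340,4)
p=o["top"][0];P=cloud("top",o["top"][1])
m=((P[...,2]>.2)&(P[...,2]<.26)&(p.max(2)<60)&(np.hypot(P[...,0]-.525,P[...,1]-.175)<.14)).astype(np.uint8)
k,l,st,c=cv2.connectedComponentsWithStats(m)
for i in range(1,k):
    if st[i,4]>10:
        q=P[l==i]; print(c[i].round(1),st[i,4],q.mean(0).round(4),q.max(0).round(3), onz("top",*c[i],.222).round(4))
print("hub",disc(P,(.525,.175),.025,.235,.26),"grip",disc(P,(.4845,.2935),.025,.2,.235))
E
```

```text
[0.43226578 0.36137333 0.27337856] [-1.79985058e+02  6.40059151e-02  1.09072892e+02] [38.8 15.2 83.6 -0.1 81.3 19.7] [ 0.02012656  0.25259811 -0.54547823] 1.0022489214366632
[351.6 224.6] 38 [0.5858 0.1429 0.2295] [0.594 0.151 0.235] [0.5867 0.1424 0.222 ]
[310.  236.5] 38 [0.5559 0.237  0.2295] [0.564 0.244 0.235] [0.5566 0.2372 0.222 ]
[337.  245.1] 20 [0.5374 0.1752 0.2371] [0.54  0.189 0.241] [0.5385 0.1748 0.222 ]
[363.7 266.1] 42 [0.4919 0.1133 0.2293] [0.499 0.121 0.235] [0.4921 0.1127 0.222 ]
[285.4 269.1] 60 [0.4804 0.291  0.2237] [0.49  0.301 0.231] [0.4804 0.2911 0.222 ]
[321.7 278.2] 40 [0.462  0.2076 0.2289] [0.469 0.214 0.233] [0.462  0.2076 0.222 ]
hub (array([0.525 , 0.1755, 0.0177]), array([0.5243, 0.1756], dtype=float32), 165, np.float64(0.2407)) grip (array([0.4812, 0.2926, 0.0108]), array([0.4808, 0.2922], dtype=float32), 71, np.float64(0.2234))
```

View pics/side10c220_190.png

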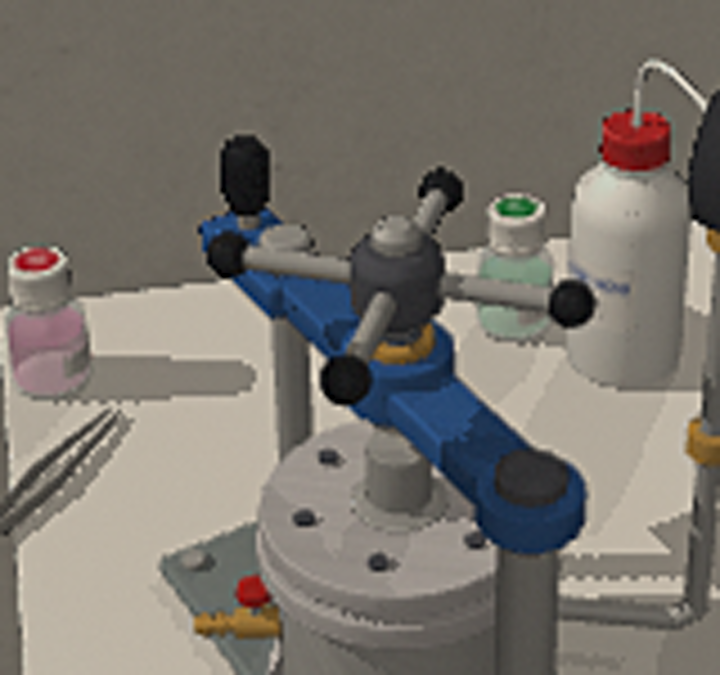

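View pics/top10c240_190.png

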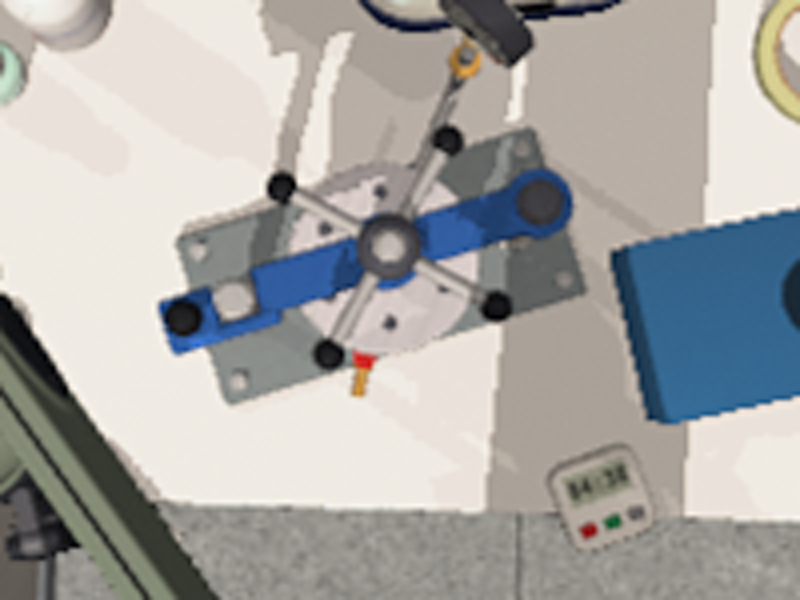

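```bash
python3 - <<'E'
from h import *
p=np.load("top10.npz")["p"].astype(int);P=cloud("top",np.load("top10.npz")["d"])
for nm,c,rad,z0,z1 in [("pivcap",(.5554,.0856),.02,.187,.21),("keep",(.494,.2655),.018,.187,.2),("grip",(.481,.2925),.02,.2,.235),("bar",(.525,.175),.12,.172,.188),("hubtop",(.525,.1755),.012,.24,.26)]:
    print(nm,disc(P,c,rad,z0,z1))
# bar centreline: blue pixels at bar height
bl=(p[...,2]>p[...,0]+50)&(P[...,2]>.17)&(P[...,2]<.19)
d=np.array([-.0612,.1799]);d/=np.hypot(*d);n=np.array([-d[1],d[0]])
rel=P[...,:2]-np.array([.5554,.0856]);s=rel@d;w=rel@n
for a in np.arange(.0,.24,.01):
    m=bl&(s>a)&(s<a+.01)
    if m.sum()>3: print(a.round(2),m.sum(),w[m].min().round(4),w[m].max().round(4),((w[m].min()+w[m].max())/2).round(4))
E
```

```text
pivcap (array([0.5573, 0.0872, 0.0175]), array([0.5562, 0.0866], dtype=float32), 111, np.float64(0.1921))
keep (array([0.4937, 0.2682, 0.0139]), array([0.494 , 0.2657], dtype=float32), 80, np.float64(0.1921))
grip (array([0.4812, 0.2926, 0.0108]), array([0.4808, 0.2922], dtype=float32), 71, np.float64(0.2234))
bar (array([0.5254, 0.1777, 0.1173]), array([0.5223, 0.1787], dtype=float32), 870, np.float64(0.183))
hubtop (array([0.5238, 0.1749, 0.0113]), array([0.5245, 0.1756], dtype=float32), 63, np.float64(0.246))
0.0 23 -0.0189 0.0189 -0.0
0.01 46 -0.014 0.0161 0.001
0.02 45 -0.0122 0.0134 0.0006
0.03 49 -0.0128 0.0144 0.0008
0.04 49 -0.0123 0.0143 0.001
0.05 49 -0.0131 0.0144 0.0007
0.06 50 -0.0129 0.0141 0.0006
0.07 13 -0.0103 0.012 0.0008
0.09 4 0.0189 0.0223 0.0206
0.11 19 -0.0125 0.0148 0.0011
0.12 48 -0.0123 0.0141 0.0009
0.13 49 -0.0122 0.0148 0.0013
0.14 51 -0.0127 0.015 0.0011
0.15 50 -0.0125 0.0146 0.0011
0.16 55 -0.0129 0.0215 0.0043
0.17 41 -0.012 0.0217 0.0048
0.18 14 0.0146 0.0212 0.0179
0.19 13 0.0147 0.0214 0.0181
0.2 47 -0.0098 0.0217 0.0059
0.21 29 -0.009 0.0218 0.0064
0.22 17 -0.0093 0.0217 0.0062
0.23 11 -0.0078 0.0199 0.0061
```

Emit:
move_arm(
  series=[
    [8,-19.5,0,0,0,10.5],
    [8,-19.5,0,0,0,10.5],
    [8,-19.5,0,0,0,10.5],
    [8,-19.5,0,0,0,10.5],
    [8,-19.5,0,0,0,10.5],
    [8,-19.5,0,0,0,10.5],
    [8,-19.5,0,0,0,10.5],
    [8,-19.5,0,0,0,10.5],
  ],
  jaw=1,
)

```text
time: 23.1
tcp_pos: [0.4969, 0.2032, 0.2732]
orientation: [-180.0, -0.1, -166.8]
contact_force: [-0.2, 0.1, -0.5]
width: 0.001
```

Emit:
move_arm(
  series=[
    [8,-19.5,0,0,0,10.5],
    [8,-19.5,0,0,0,10.5],
    [8,-19.5,-20,0,0,10.5],
    [10,-20,-20,0,0,10.5],
    [0,0,0,0,0,0],
  ],
)

```text
time: 23.72
tcp_pos: [0.5298, 0.1244, 0.2318]
orientation: [179.8, -0.2, -125.3]
contact_force: [-0.3, 0.6, -0.0]
width: 0.0
```

```bash
python3 - <<'E'
from h import *
o=snap(11); 
s=r.sense();t=s["tcp_pos"];print(t,s["orientation"],s["joints"].round(1),s["contact_force"],s["width"])
crop("side",11,220,160,420,340,4)
crop("top",11,260,170,440,310,4)
E
```

```text
[0.53048987 0.12632014 0.2338294 ] [ 1.79974596e+02 -4.47914248e-03 -1.25225355e+02] [  12.2   14.5   90.2    0.    75.3 -132.6] [ 0.04770474  0.89662522 -0.04840286] -0.0015348237818175485
```

View pics/side11c220_160.png

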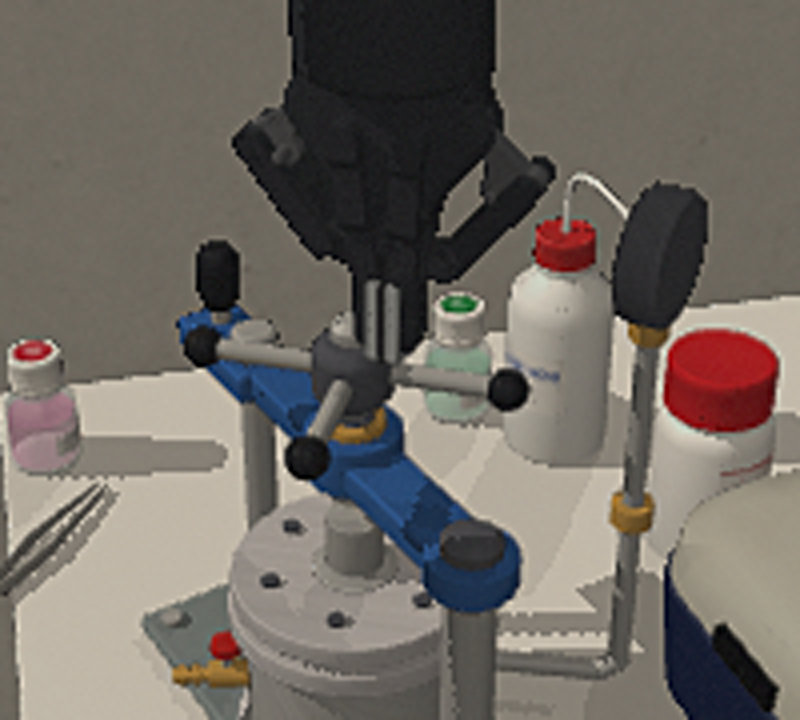

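View pics/top11c260_170.png

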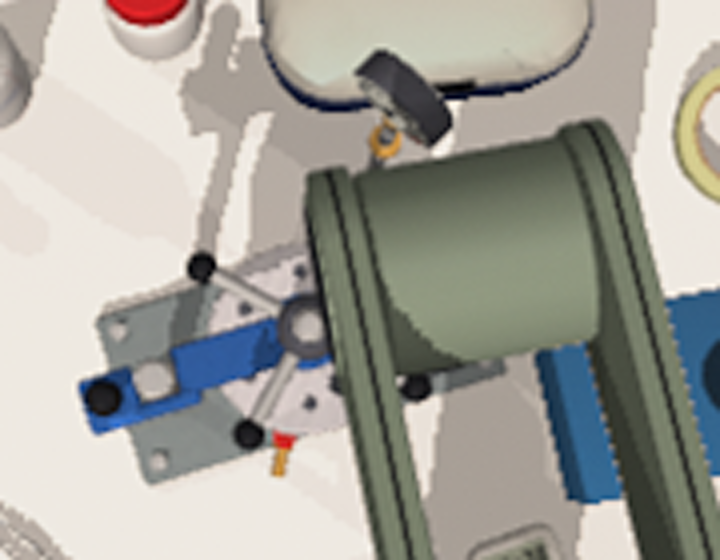

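Emit:
move_arm(
  series=[
    [0,0,-25,0,0,0],
    [0,0,-20,0,0,0],
    [0,0,-12,0,0,0],
    [0,0,-7,0,0,0],
    [0,0,0,0,0,0],
  ],
)

```text
time: 24.45
tcp_pos: [0.5304, 0.1272, 0.1699]
orientation: [-180.0, 0.0, -125.0]
contact_force: [0.5, 0.8, -0.3]
width: 0.001
```

```bash
cat > path.py <<'E'
import numpy as np
C=np.array([524.8,175.5])
def fpos(phi,a=45,b=19,z0=169,phi0=242.6):
    e=np.array([np.cos(np.radians(phi)),np.sin(np.radians(phi))]);n=np.array([-e[1],e[0]])
    return np.r_[C+a*e+b*n, z0-3.8*np.radians(phi0-phi)]
def tab(phis,start,yaw0):
    acc=np.array(start,float);y=yaw0
    for p in phis:
        d=np.round(fpos(p)-acc,1);acc=acc+d;dy=round(p-y,1);y+=dy
        print(round(p,1),d.tolist(),dy,acc.round(1))
E
python3 - <<'E'
from h import *
from path import *
s=r.sense();print(s["tcp_pos"],s["contact_force"],s["orientation"])
tab([250,244,238,231,224,217,210,203,196,189,182,176],s["tcp_pos"]*1000,s["orientation"][2]+360)
E
```

```text
[0.53040867 0.12723353 0.1698934 ] [ 0.52736328  0.75777015 -0.30998093] [-1.79998767e+02  7.84426855e-03 -1.25003635e+02]
250 [-3.1, -0.5, -0.4] 15.0 [527.3 126.7 169.5]
244 [-5.2, -0.0, -0.4] -6.0 [522.1 126.7 169.1]
238 [-5.0, 0.5, -0.4] -6.0 [517.1 127.2 168.7]
231 [-5.9, 1.3, -0.5] -7.0 [511.2 128.5 168.2]
224 [-5.6, 2.0, -0.4] -7.0 [505.6 130.5 167.8]
217 [-5.3, 2.7, -0.5] -7.0 [500.3 133.2 167.3]
210 [-5.0, 3.3, -0.5] -7.0 [495.3 136.5 166.8]
203 [-4.5, 3.9, -0.4] -7.0 [490.8 140.4 166.4]
196 [-4.0, 4.4, -0.5] -7.0 [486.8 144.8 165.9]
189 [-3.5, 4.9, -0.4] -7.0 [483.3 149.7 165.5]
182 [-2.8, 5.2, -0.5] -7.0 [480.5 154.9 165. ]
176 [-1.9, 4.8, -0.4] -6.0 [478.6 159.7 164.6]
```

Emit:
move_arm(
  series=[
    [-3,-0.5,-0.4,0,0,0],
    [-5.2,0,-0.4,0,0,0],
    [-5,0.5,-0.4,0,0,0],
    [-6,1.3,-0.5,0,0,-4],
    [-5.6,2,-0.4,0,0,-7],
    [-5.3,2.7,-0.5,0,0,-7],
    [-5,3.3,-0.5,0,0,-7],
    [-4.5,3.9,-0.4,0,0,-7],
  ],
)

```text
time: 25.45
tcp_pos: [0.4921, 0.1393, 0.167]
orientation: [-179.8, 0.2, -157.2]
contact_force: [3.8, -4.2, 0.9]
width: 0.0
```

```bash
cat >> h.py <<'E'
def tq():
    s=r.sense();t=s["tcp_pos"]*1000;F=s["contact_force"];rel=t[:2]-[524.8,175.5]
    psi=s["orientation"][2]%360
    e=np.array([np.cos(np.radians(psi)),np.sin(np.radians(psi))]);n=np.array([-e[1],e[0]])
    a=rel@e;b=rel@n; ct=a*e+(b-14)*n
    print("t",round(s["time"],2),"tcp",t.round(1),"psi",round(psi,1),"a,b",a.round(1),b.round(1),"F",F.round(1),"Frad,Ftan",(F[:2]@e).round(1),(F[:2]@n).round(1),"tau",((ct[0]*F[1]-ct[1]*F[0])/1000).round(3), "M",s["moment"].round(2))
E
python3 -c "
from h import *
tq()"
```

```text
t 25.45 tcp [492.1 139.3 167. ] psi 202.8 a,b 44.2 20.7 F [ 3.8 -4.2  0.9] Frad,Ftan -1.9 5.3 tau 0.248 M [-0.64 -0.57 -0.02]
```

Emit:
move_arm(
  series=[
    [-4,4.4,-0.5,0,0,-7],
    [-3.5,4.9,-0.4,0,0,-7],
    [-2.8,5.2,-0.5,0,0,-7],
    [-1.9,4.8,-0.4,0,0,-6],
  ],
)

```text
time: 25.95
tcp_pos: [0.4783, 0.1581, 0.165]
orientation: [-179.8, 0.0, 175.8]
contact_force: [-0.8, -5.2, 3.3]
width: 0.0
```

```bash
python3 -c "
from h import *
from path import *
tq()
tab([171,166,161,156,151,146,141,136,131,126,121,116,111,106,101,96,91,86,81,76,71,66],[478.6,159.7,164.6],176)"
```

```text
t 25.95 tcp [478.3 158.1 165. ] psi 175.8 a,b 45.1 20.8 F [-0.8 -5.2  3.3] Frad,Ftan 0.4 5.2 tau 0.232 M [-0.74  0.01 -0.01]
171 [-1.2, 4.1, -0.3] -5 [477.4 163.8 164.3]
166 [-0.9, 4.2, -0.4] -5 [476.5 168.  163.9]
161 [-0.4, 4.2, -0.3] -5 [476.1 172.2 163.6]
156 [-0.1, 4.2, -0.3] -5 [476.  176.4 163.3]
151 [0.2, 4.3, -0.4] -5 [476.2 180.7 162.9]
146 [0.7, 4.2, -0.3] -5 [476.9 184.9 162.6]
141 [1.0, 4.2, -0.3] -5 [477.9 189.1 162.3]
136 [1.3, 4.0, -0.4] -5 [479.2 193.1 161.9]
131 [1.7, 3.9, -0.3] -5 [480.9 197.  161.6]
126 [2.1, 3.7, -0.3] -5 [483.  200.7 161.3]
121 [2.3, 3.6, -0.4] -5 [485.3 204.3 160.9]
116 [2.7, 3.3, -0.3] -5 [488.  207.6 160.6]
111 [2.9, 3.1, -0.3] -5 [490.9 210.7 160.3]
106 [3.2, 2.8, -0.4] -5 [494.1 213.5 159.9]
101 [3.5, 2.5, -0.3] -5 [497.6 216.  159.6]
96 [3.6, 2.3, -0.3] -5 [501.2 218.3 159.3]
91 [3.8, 1.9, -0.4] -5 [505.  220.2 158.9]
86 [4.0, 1.5, -0.3] -5 [509.  221.7 158.6]
81 [4.1, 1.2, -0.3] -5 [513.1 222.9 158.3]
76 [4.2, 0.9, -0.3] -5 [517.3 223.8 158. ]
71 [4.2, 0.4, -0.4] -5 [521.5 224.2 157.6]
66 [4.2, 0.1, -0.3] -5 [525.7 224.3 157.3]
```

Emit:
move_arm(
  series=[
    [-1.2,4.1,-0.3,0,0,-5],
    [-0.9,4.2,-0.4,0,0,-5],
  ],
)

```text
time: 26.2
tcp_pos: [0.4756, 0.1664, 0.1642]
orientation: [-179.8, 0.0, 165.9]
contact_force: [-1.6, -5.0, 3.7]
width: -0.004
```

Emit:
move_arm(
  series=[
    [-0.4,4.2,-0.3,0,0,-5],
    [-0.1,4.2,-0.3,0,0,-5],
  ],
)

```text
time: 26.45
tcp_pos: [0.4745, 0.1748, 0.1635]
orientation: [-179.8, -0.0, 155.9]
contact_force: [-2.8, -4.7, 4.4]
width: -0.003
```

```bash
python3 -c "
from h import *
tq()"
```

```text
t 26.45 tcp [474.5 174.8 163.5] psi 155.9 a,b 45.6 21.2 F [-2.8 -4.7  4.4] Frad,Ftan 0.7 5.5 tau 0.244 M [-0.64  0.45  0.05]
```

Emit:
move_arm(
  series=[
    [0.2,4.3,-0.3,0,0,-5],
    [0.7,4.2,-0.3,0,0,-5],
  ],
)

```text
time: 26.7
tcp_pos: [0.4749, 0.1834, 0.1627]
orientation: [-179.8, -0.1, 145.9]
contact_force: [-3.3, -4.9, 3.6]
width: -0.001
```

```bash
python3 -c "
from h import *
tq()"
```

```text
t 26.7 tcp [474.9 183.4 162.7] psi 145.9 a,b 45.7 21.5 F [-3.3 -4.9  3.6] Frad,Ftan -0.0 5.9 tau 0.27 M [-0.52  0.53  0.07]
```

Emit:
move_arm(
  series=[
    [1,4.2,-0.3,0,0,-5],
    [1.3,4,-0.3,0,0,-5],
  ],
)

```text
time: 26.95
tcp_pos: [0.4767, 0.1918, 0.162]
orientation: [-179.7, -0.1, 135.8]
contact_force: [-5.4, -2.9, 4.1]
width: 0.0
```

```bash
python3 -c "
from h import *
tq()"
```

```text
t 26.95 tcp [476.7 191.8 162. ] psi 135.8 a,b 45.9 21.8 F [-5.4 -2.9  4.1] Frad,Ftan 1.9 5.9 tau 0.255 M [-0.41  0.64  0.06]
```

Emit:
move_arm(
  series=[
    [1.7,3.9,-0.3,0,0,-5],
    [2.1,3.7,-0.3,0,0,-5],
  ],
)

```text
time: 27.2
tcp_pos: [0.4801, 0.1996, 0.1612]
orientation: [-179.7, -0.1, 125.8]
contact_force: [-5.5, -0.9, 2.2]
width: -0.002
```

```bash
python3 -c "
from h import *
tq()"
```

```text
t 27.2 tcp [480.1 199.6 161.2] psi 125.8 a,b 45.7 22.1 F [-5.5 -0.9  2.2] Frad,Ftan 2.5 5.0 tau 0.209 M [-0.23  0.89  0.09]
```

Emit:
move_arm(
  series=[
    [2.3,3.6,-0.4,0,0,-5],
    [2.7,3.3,-0.3,0,0,-5],
  ],
)

```text
time: 27.45
tcp_pos: [0.4848, 0.2069, 0.1605]
orientation: [-179.7, -0.1, 115.8]
contact_force: [-6.0, -1.5, 3.4]
width: -0.0
```

```bash
python3 -c "
from h import *
tq()
o=snap(12);crop('side',12,240,220,400,360,4.5)"
```

```text
t 27.45 tcp [484.8 206.9 160.5] psi 115.8 a,b 45.7 22.3 F [-6.  -1.5  3.4] Frad,Ftan 1.3 6.1 tau 0.266 M [0.02 0.88 0.02]
```

View pics/side12c240_220.png

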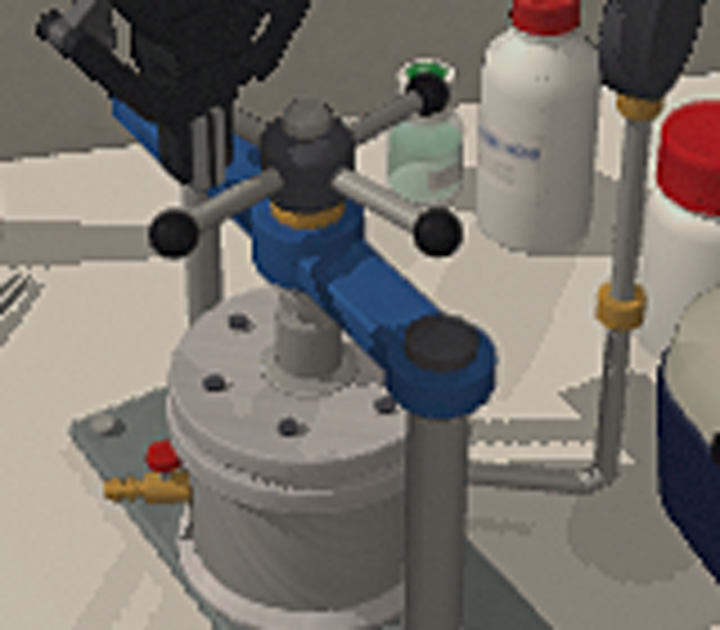

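Emit:
move_arm(
  series=[
    [2.9,3.1,-0.3,0,0,-5],
    [3.2,2.8,-0.4,0,0,-5],
  ],
)

```text
time: 27.8
tcp_pos: [0.4908, 0.2132, 0.1598]
orientation: [-179.7, -0.1, 105.8]
contact_force: [-6.1, 1.1, 2.2]
width: -0.003
```

```bash
python3 -c "
from h import *
tq()"
```

```text
t 27.8 tcp [490.8 213.2 159.8] psi 105.8 a,b 45.6 22.4 F [-6.1  1.1  2.2] Frad,Ftan 2.8 5.6 tau 0.23 M [0.17 0.97 0.06]
```

Emit:
move_arm(
  series=[
    [3.5,2.5,-0.3,0,0,-5],
    [3.6,2.3,-0.3,0,0,-5],
  ],
)

```text
time: 28.05
tcp_pos: [0.498, 0.2186, 0.1592]
orientation: [-179.7, -0.1, 95.8]
contact_force: [-5.6, 1.5, 2.3]
width: -0.002
```

```bash
python3 -c "
from h import *
tq()"
```

```text
t 28.05 tcp [498.  218.6 159.2] psi 95.8 a,b 45.6 22.3 F [-5.6  1.5  2.3] Frad,Ftan 2.1 5.4 tau 0.231 M [0.31 0.93 0.02]
```

Emit:
move_arm(
  series=[
    [3.8,1.9,-0.4,0,0,-5],
    [4,1.5,-0.3,0,0,-5],
  ],
)

```text
time: 28.3
tcp_pos: [0.506, 0.2225, 0.1585]
orientation: [-179.7, -0.1, 85.8]
contact_force: [-5.6, 3.6, 2.4]
width: 0.002
```

```bash
python3 -c "
from h import *
tq()"
```

```text
t 28.3 tcp [506.  222.5 158.5] psi 85.8 a,b 45.5 22.2 F [-5.6  3.6  2.4] Frad,Ftan 3.2 5.8 tau 0.239 M [0.51 0.87 0.07]
```

Emit:
move_arm(
  series=[
    [4.1,1.2,-0.3,0,0,-5],
    [4.2,0.9,-0.3,0,0,-5],
  ],
)

```text
time: 28.55
tcp_pos: [0.5146, 0.225, 0.1579]
orientation: [-179.7, -0.1, 75.8]
contact_force: [-5.3, 4.4, 1.9]
width: -0.001
```

```bash
python3 -c "
from h import *
tq()"
```

```text
t 28.55 tcp [514.6 225.  157.9] psi 75.8 a,b 45.5 22.0 F [-5.3  4.4  1.9] Frad,Ftan 3.0 6.2 tau 0.26 M [0.7  0.79 0.08]
```

Emit:
move_arm(
  series=[
    [4.2,0.4,-0.4,0,0,-5],
    [4.2,0.1,-0.3,0,0,-5],
  ],
)

```text
time: 28.8
tcp_pos: [0.5234, 0.226, 0.1573]
orientation: [-179.7, -0.1, 65.8]
contact_force: [-4.2, 5.1, 0.3]
width: 0.005
```

```bash
python3 -c "
from h import *
tq()"
```

```text
t 28.8 tcp [523.4 226.  157.3] psi 65.8 a,b 45.5 21.9 F [-4.2  5.1  0.3] Frad,Ftan 2.9 5.9 tau 0.246 M [0.8  0.63 0.06]
```

Emit:
move_arm(
  series=[
    [-3.7,1.6,0,0,0,0],
    [0,0,30,0,0,0],
    [0,0,35,0,0,-2],
    [3,-24,0,0,0,-2],
    [4,-26,0,0,0,-2],
    [4,-25,0,0,0,-2],
    [3,-25,0,0,0,0],
    [0,0,0,0,0,0],
  ],
)

```text
time: 29.8
tcp_pos: [0.5357, 0.1243, 0.2226]
orientation: [180.0, 0.0, 57.9]
contact_force: [-0.2, -0.8, 0.3]
width: -0.001
```

```bash
python3 - <<'E'
from h import *
tq()
o=snap(13);crop('side',13,240,200,400,340,4.5)
p=o["top"][0];P=cloud("top",o["top"][1])
m=((P[...,2]>.195)&(P[...,2]<.25)&(p.max(2)<60)&(np.hypot(P[...,0]-.525,P[...,1]-.1755)<.09)).astype(np.uint8)
k,l,st,c=cv2.connectedComponentsWithStats(m)
for i in range(1,k):
    if st[i,4]>8:
        w=onz("top",*c[i],.213); print(c[i].round(1),st[i,4],P[l==i][:,2].mean().round(4), w.round(4),np.degrees(np.arctan2(w[1]-.1755,w[0]-.5248)).round(1),np.hypot(w[1]-.1755,w[0]-.5248).round(4))
E
```

```text
t 29.8 tcp [535.7 124.3 222.6] psi 57.9 a,b -37.5 -36.4 F [-0.2 -0.8  0.3] Frad,Ftan -0.8 -0.3 tau -0.029 M [-0.03  0.01  0.02]
[308.6 240.2] 33 0.2178 [0.5489 0.2405 0.213 ] 69.7 0.0693
[335.6 245.1] 14 0.2253 [0.539  0.1778 0.213 ] 9.0 0.0144
[365.  263.4] 36 0.2179 [0.4988 0.1089 0.213 ] -111.3 0.0715
[324.9 279.8] 38 0.2178 [0.4585 0.2001 0.213 ] 159.6 0.0707
```

View pics/side13c240_200.png

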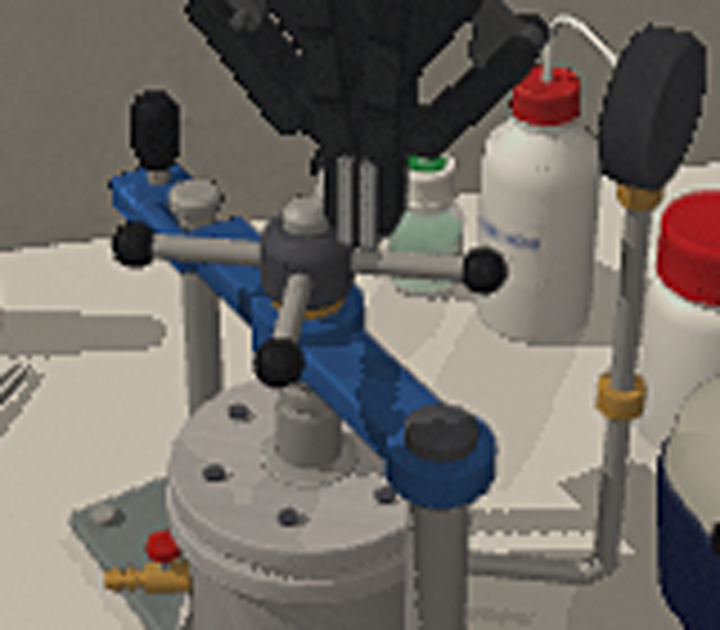

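Emit:
move_arm(
  series=[
    [0,0,-25,0,0,0],
    [0,0,-20,0,0,0],
    [0,0,-12,0,0,0],
    [0,0,-8,0,0,0],
    [0,0,0,0,0,0],
  ],
)

```text
time: 30.52
tcp_pos: [0.5358, 0.126, 0.1571]
orientation: [-180.0, 0.0, 58.0]
contact_force: [0.6, -0.2, 0.8]
width: 0.005
```

```bash
cat >> h.py <<'E'
def tq2():
    s=r.sense();t=s["tcp_pos"]*1000;F=s["contact_force"];rel=t[:2]-[524.8,175.5]
    psi=(s["orientation"][2]+180)%360
    e=np.array([np.cos(np.radians(psi)),np.sin(np.radians(psi))]);n=np.array([-e[1],e[0]])
    a=rel@e;b=rel@n; ct=a*e+(b-14)*n
    print("t",round(s["time"],2),"tcp",t.round(1),"psi",round(psi,1),"a,b",a.round(1),b.round(1),"F",F.round(1),"Frad,Ftan",(F[:2]@e).round(1),(F[:2]@n).round(1),"tau",((ct[0]*F[1]-ct[1]*F[0])/1000).round(3))
E
python3 - <<'E'
from h import *
import path
tq2()
s=r.sense()
f=path.fpos
path.fpos=lambda p:f(p,z0=158,phi0=249)
path.tab([256,249,244]+list(range(241,152,-3)),s["tcp_pos"]*1000,(s["orientation"][2]+180)%360)
E
```

```text
t 30.52 tcp [535.8 126.  157.1] psi 238.0 a,b 36.2 35.6 F [ 0.6 -0.2  0.8] Frad,Ftan -0.2 0.6 tau 0.026
256 [-3.5, 1.2, 1.3] 18.0 [532.3 127.2 158.4]
249 [-5.9, -0.5, -0.4] -7.0 [526.4 126.7 158. ]
244 [-4.3, 0.0, -0.4] -5.0 [522.1 126.7 157.6]
241 [-2.5, 0.2, -0.2] -3.0 [519.6 126.9 157.4]
238 [-2.6, 0.4, -0.2] -3.0 [517.  127.3 157.2]
235 [-2.5, 0.4, -0.2] -3.0 [514.5 127.7 157. ]
232 [-2.5, 0.6, -0.2] -3.0 [512.  128.3 156.8]
229 [-2.4, 0.8, -0.2] -3.0 [509.6 129.1 156.6]
226 [-2.4, 0.8, -0.2] -3.0 [507.2 129.9 156.4]
223 [-2.4, 1.0, -0.2] -3.0 [504.8 130.9 156.2]
220 [-2.3, 1.1, -0.2] -3.0 [502.5 132.  156. ]
217 [-2.2, 1.2, -0.2] -3.0 [500.3 133.2 155.8]
214 [-2.2, 1.4, -0.2] -3.0 [498.1 134.6 155.6]
211 [-2.1, 1.4, -0.2] -3.0 [496.  136.  155.4]
208 [-2.0, 1.6, -0.2] -3.0 [494.  137.6 155.2]
205 [-2.0, 1.7, -0.2] -3.0 [492.  139.3 155. ]
202 [-1.8, 1.7, -0.2] -3.0 [490.2 141.  154.8]
199 [-1.8, 1.9, -0.2] -3.0 [488.4 142.9 154.6]
196 [-1.6, 1.9, -0.2] -3.0 [486.8 144.8 154.4]
193 [-1.6, 2.1, -0.1] -3.0 [485.2 146.9 154.3]
190 [-1.4, 2.1, -0.2] -3.0 [483.8 149.  154.1]
187 [-1.4, 2.2, -0.2] -3.0 [482.4 151.2 153.9]
184 [-1.2, 2.2, -0.2] -3.0 [481.2 153.4 153.7]
181 [-1.1, 2.3, -0.2] -3.0 [480.1 155.7 153.5]
178 [-1.0, 2.4, -0.2] -3.0 [479.1 158.1 153.3]
175 [-0.8, 2.4, -0.2] -3.0 [478.3 160.5 153.1]
172 [-0.7, 2.4, -0.2] -3.0 [477.6 162.9 152.9]
169 [-0.6, 2.5, -0.2] -3.0 [477.  165.4 152.7]
166 [-0.5, 2.6, -0.2] -3.0 [476.5 168.  152.5]
163 [-0.3, 2.5, -0.2] -3.0 [476.2 170.5 152.3]
160 [-0.2, 2.5, -0.2] -3.0 [476.  173.  152.1]
157 [-0.1, 2.6, -0.2] -3.0 [475.9 175.6 151.9]
154 [0.1, 2.6, -0.2] -3.0 [476.  178.2 151.7]
```

Emit:
move_arm(
  series=[
    [-3.5,1.2,0,0,0,4],
    [-5.9,-0.5,0,0,0,3],
    [-4.3,0,-0.2,0,0,0],
    [-2.5,0.2,-0.2,0,0,-3],
  ],
)

```text
time: 31.02
tcp_pos: [0.5223, 0.1268, 0.1581]
orientation: [179.7, -0.2, 61.9]
contact_force: [5.4, -1.5, -0.7]
width: -0.0
```

```bash
python3 -c "
from h import *
tq2()"
```

```text
t 31.02 tcp [522.3 126.8 158.1] psi 241.9 a,b 44.1 20.8 F [ 5.4 -1.5 -0.7] Frad,Ftan -1.2 5.4 tau 0.248
```

Emit:
move_arm(
  series=[
    [-2.6,0.4,-0.2,0,0,-4],
    [-2.5,0.4,-0.2,0,0,-3],
  ],
)

```text
time: 31.28
tcp_pos: [0.5172, 0.1271, 0.1577]
orientation: [179.7, -0.2, 54.9]
contact_force: [4.7, -1.7, -1.2]
width: -0.001
```

```bash
python3 -c "
from h import *
tq2()"
```

```text
t 31.27 tcp [517.2 127.1 157.7] psi 234.9 a,b 44.0 21.6 F [ 4.7 -1.7 -1.2] Frad,Ftan -1.3 4.8 tau 0.223
```

Emit:
move_arm(
  series=[
    [-2.5,0.6,-0.2,0,0,-3],
    [-2.4,0.8,-0.2,0,0,-3],
  ],
)

```text
time: 31.52
tcp_pos: [0.512, 0.1282, 0.1573]
orientation: [179.7, -0.2, 48.9]
contact_force: [4.6, -3.3, 0.5]
width: 0.002
```

```bash
python3 -c "
from h import *
tq2()"
```

```text
t 31.52 tcp [512.  128.2 157.3] psi 228.9 a,b 44.0 21.5 F [ 4.6 -3.3  0.5] Frad,Ftan -0.5 5.7 tau 0.254
```

Emit:
move_arm(
  series=[
    [-2.4,0.8,-0.2,0,0,-3],
    [-2.4,1,-0.2,0,0,-3],
  ],
)

```text
time: 31.78
tcp_pos: [0.507, 0.1297, 0.1569]
orientation: [179.7, -0.2, 42.9]
contact_force: [4.3, -4.4, 0.4]
width: -0.002
```

```bash
python3 -c "
from h import *
tq2()"
```

```text
t 31.77 tcp [507.  129.7 156.9] psi 222.9 a,b 44.2 21.5 F [ 4.3 -4.4  0.4] Frad,Ftan -0.2 6.2 tau 0.273
```

Emit:
move_arm(
  series=[
    [-2.3,1.1,-0.2,0,0,-3],
    [-2.2,1.2,-0.2,0,0,-3],
  ],
)

```text
time: 32.02
tcp_pos: [0.5022, 0.1318, 0.1565]
orientation: [179.8, -0.1, 36.9]
contact_force: [3.8, -4.1, 0.5]
width: -0.001
```

```bash
python3 -c "
from h import *
tq2()"
```

```text
t 32.02 tcp [502.2 131.8 156.5] psi 216.9 a,b 44.3 21.4 F [ 3.8 -4.1  0.5] Frad,Ftan -0.5 5.6 tau 0.25
```

Emit:
move_arm(
  series=[
    [-2.2,1.4,-0.2,0,0,-3],
    [-2.1,1.4,-0.2,0,0,-3],
  ],
)

```text
time: 32.28
tcp_pos: [0.4975, 0.1345, 0.156]
orientation: [179.8, -0.1, 30.9]
contact_force: [2.4, -4.5, 1.3]
width: 0.001
```

```bash
python3 -c "
from h import *
tq2()"
```

```text
t 32.27 tcp [497.5 134.5 156. ] psi 210.9 a,b 44.5 21.2 F [ 2.4 -4.5  1.3] Frad,Ftan 0.3 5.1 tau 0.224
```

Emit:
move_arm(
  series=[
    [-2,1.6,-0.2,0,0,-3],
    [-2,1.7,-0.2,0,0,-3],
  ],
)

```text
time: 32.52
tcp_pos: [0.4932, 0.1375, 0.1556]
orientation: [179.8, -0.1, 24.9]
contact_force: [2.0, -6.4, 2.1]
width: -0.002
```

```bash
python3 -c "
from h import *
tq2()"
```

```text
t 32.52 tcp [493.2 137.5 155.6] psi 204.9 a,b 44.6 21.2 F [ 2.  -6.4  2.1] Frad,Ftan 0.8 6.6 tau 0.29
```

Emit:
move_arm(
  series=[
    [-1.8,1.7,-0.2,0,0,-3],
    [-1.8,1.9,-0.2,0,0,-3],
  ],
)

```text
time: 32.78
tcp_pos: [0.4896, 0.1405, 0.1553]
orientation: [179.7, -0.1, 18.9]
contact_force: [1.8, -8.3, 3.1]
width: -0.004
```

```bash
python3 -c "
from h import *
tq2()"
```

```text
t 32.77 tcp [489.6 140.5 155.3] psi 198.9 a,b 44.6 21.7 F [ 1.8 -8.3  3.1] Frad,Ftan 1.0 8.5 tau 0.369
```

Emit:
move_arm(
  series=[
    [-0.8,1,-0.1,0,0,-1.5],
    [-0.8,1,-0.1,0,0,-1.5],
  ],
)

```text
time: 33.02
tcp_pos: [0.4879, 0.142, 0.1552]
orientation: [179.7, -0.1, 16.0]
contact_force: [2.2, -9.2, 3.9]
width: -0.006
```

```bash
python3 -c "
from h import *
tq2()"
```

```text
t 33.02 tcp [487.9 142.  155.2] psi 196.0 a,b 44.7 22.0 F [ 2.2 -9.2  3.9] Frad,Ftan 0.4 9.4 tau 0.417
```

Emit:
move_arm(
  series=[
    [-0.8,1.1,-0.1,0,0,-1.5],
  ],
)

```text
time: 33.15
tcp_pos: [0.487, 0.1429, 0.1551]
orientation: [179.7, -0.1, 14.5]
contact_force: [0.6, -9.4, 3.9]
width: -0.001
```

```bash
python3 -c "
from h import *
tq2()"
```

```text
t 33.15 tcp [487.  142.9 155.1] psi 194.5 a,b 44.7 22.1 F [ 0.6 -9.4  3.9] Frad,Ftan 1.8 9.2 tau 0.398
```

Emit:
move_arm(
  series=[
    [-0.8,1.1,-0.1,0,0,-1.5],
  ],
)

```text
time: 33.28
tcp_pos: [0.4862, 0.1438, 0.155]
orientation: [179.6, -0.1, 13.0]
contact_force: [-0.2, -10.3, 4.5]
width: -0.0
```

```bash
python3 -c "
from h import *
tq2()"
```

```text
t 33.27 tcp [486.2 143.8 155. ] psi 193.0 a,b 44.8 22.2 F [ -0.2 -10.3   4.5] Frad,Ftan 2.5 10.0 tau 0.426
```

Emit:
move_arm(
  series=[
    [-0.6,0.8,-0.1,0,0,-1],
  ],
)

```text
time: 33.4
tcp_pos: [0.4856, 0.1445, 0.1549]
orientation: [179.6, -0.1, 12.0]
contact_force: [1.7, -10.6, 5.2]
width: 0.004
```

```bash
python3 -c "
from h import *
tq2()"
```

```text
t 33.4 tcp [485.6 144.5 154.9] psi 192.0 a,b 44.8 22.2 F [  1.7 -10.6   5.2] Frad,Ftan 0.5 10.8 tau 0.478
```

Emit:
move_arm(
  series=[
    [1,-4,0,0,0,0],
    [1,-5,0,0,0,0],
    [0,0,30,0,0,0],
    [0,0,50,0,0,0],
    [-30,-30,40,0,0,0],
    [-40,-40,0,0,0,0],
    [-30,-40,0,0,0,0],
    [0,0,0,0,0,0],
  ],
)

```text
time: 34.4
tcp_pos: [0.3848, 0.0272, 0.2741]
orientation: [180.0, -0.0, 11.8]
contact_force: [-0.2, -0.4, -0.6]
width: -0.001
```

```bash
python3 - <<'E'
from h import *
tq2()
o=snap(14);crop('side',14,200,190,420,400,3.3);crop('top',14,200,140,480,340,2.8)
p=o["top"][0];P=cloud("top",o["top"][1])
m=((P[...,2]>.195)&(P[...,2]<.25)&(p.max(2)<60)&(np.hypot(P[...,0]-.525,P[...,1]-.1755)<.09)).astype(np.uint8)
k,l,st,c=cv2.connectedComponentsWithStats(m)
for i in range(1,k):
    if st[i,4]>8:
        w=onz("top",*c[i],.209); print(c[i].round(1),P[l==i][:,2].mean().round(4),np.degrees(np.arctan2(w[1]-.1755,w[0]-.5248)).round(1),np.hypot(w[1]-.1755,w[0]-.5248).round(4))
print(disc(P,(.525,.1755),.065,.1,.118),disc(P,(.481,.2925),.02,.2,.235))
E
```

```text
t 34.4 tcp [384.8  27.2 274.1] psi 191.8 a,b 167.4 116.5 F [-0.2 -0.4 -0.6] Frad,Ftan 0.3 0.4 tau 0.034
[326.9 223.1] 0.2148 19.9 0.0696
[365.4 242.1] 0.2145 -70.5 0.0708
[337.9 245.8] 0.2216 -14.0 0.0134
[307.6 261.2] 0.2141 110.4 0.0703
[346.2 280.5] 0.2146 -159.8 0.0709
(array([0.525 , 0.1755, 0.06  ]), array([0.522 , 0.1752], dtype=float32), 960, np.float64(0.1096)) (array([0.4813, 0.2929, 0.0107]), array([0.4809, 0.292 ], dtype=float32), 72, np.float64(0.2234))
```

View pics/side14c200_190.png

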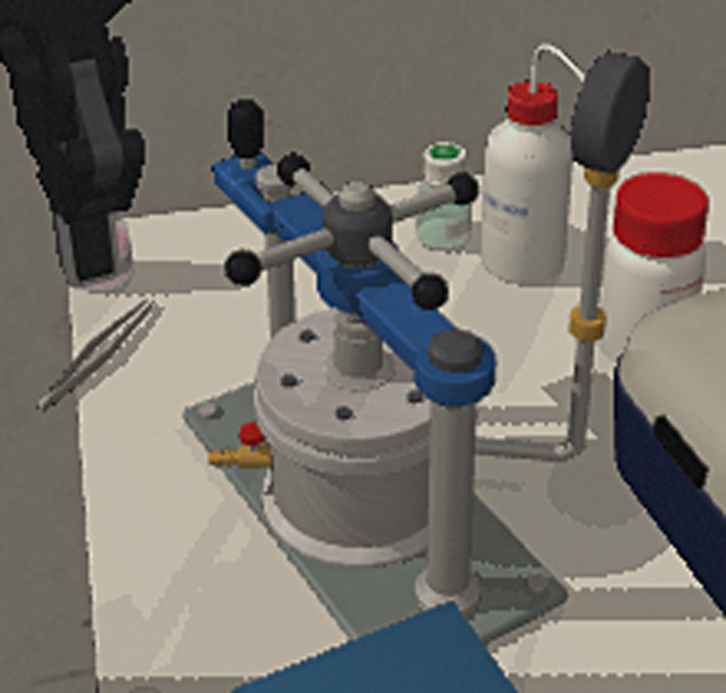

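View pics/top14c200_140.png

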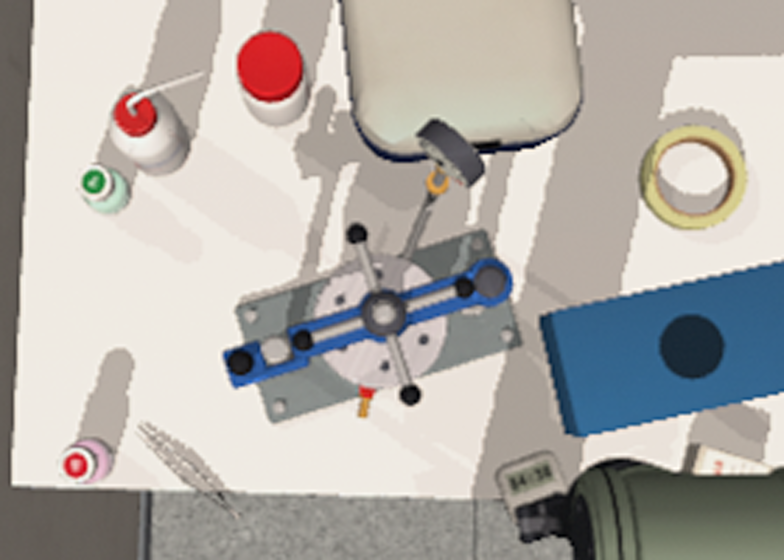

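```bash
python3 -c "
from h import *
print(r.sense()['contact_force'],r.sense()['time'])
print(r.job_done())"
```

```text
[-0.28331022  0.80094537  0.22748822] 34.5
the job is handed in; nothing more can be done
None
```

The vessel is closed: the lid is seated, the blue bar is home on the keeper post, and the screw is wound down hand-tight. I handed the job in at 34.5 s; no verdict was reported.

**What I did**
- **Lid:** My first grasp closed above the boss. The camera showed the real fingertips about 37 mm higher than the reported tool point, so I corrected for that and gripped the boss. I then set the lid in the mouth until it met the gasket.
- **Bar:** I held the black grip and swung the bar clockwise until it stopped. At the stop it did not move while the force rose to about 17 N.
- **Screw:** I pushed one spoke round about 173°, then the opposite one about 50°, and stopped when the wheel turned distinctly stiffer.

**Last checks**
- **Lid position:** It lies centred and flat on the vessel axis, within about 0.5 mm. Its flange sits about 1 mm lower than before clamping, roughly the camera's accuracy.
- **Bar position:** Its centreline was within about 0.3° of the line from pivot to keeper. The grip was unchanged after winding.
- **Bystanders:** They look undisturbed in the pictures, and the arm is clear of everything.

**Uncertain**
- **Tightness:** My torque readings ran low, about 0.25 N m while free against the stated 0.30. The last reading was 0.48 N m, which I take as roughly 0.53–0.58 true. That falls in the 0.5–0.6 range, but single readings scatter by about 0.03.
- **Grip angle:** The bar grip's own position put the bar about 1° off home, which disagrees with the centreline. I trusted the centreline and the hard stop.

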